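# Stack the finch's pedestal in the assembly nest

### The arm

A 6-joint arm with a two-finger parallel gripper is mounted at the origin on the work surface. World frame = base frame: x ahead of the robot, y to its left, z up, the work surface at z = 0. Lengths are in m, angles in rad, forces in N, time in s.
With the tool pointing down it reaches from about 0.3 to 0.775 m from the base axis. Payload 14.6 kg.
Tool frame: the origin (TCP) lies on the centre line of the jaws, within the pads' length; the fingertips stand 19 mm ahead of it and the grasp point (between the pads) is the TCP; z points along the fingers, y is the line along which they close (so a half turn about z gives the same grasp; the last joint's range is limited). The gripper opens to 94 mm and grips with 3 to 60 N. Pads are 16 mm wide; open, the fingers measure 119 mm over their backs; the gripper's body (75 mm by 177 mm) begins 78 mm behind the grasp point.
Start: joints at [-1.331, 0.3, 1.521, -0, 1.321, -0.067], TCP at [0.166, -0.524, 0.224] pointing down, gripper open.
Joint ranges: [-3.03, 3.03], [-0.79, 2.21], [0.23, 2.52], [-1.04, 4.18], [0, 3.07], [-2.55, 2.55]. Speed limits (rad/s): [2.22, 2.22, 2.57, 3.14, 3.14, 3.14].

### API

Orientations are given as [roll, pitch, yaw] about the fixed x, y, z axes, in that order (R = Rz(yaw) Ry(pitch) Rx(roll)).
In Python, from station import get_obs, camera, workorder gives the robot as it stands.
- The arm moves only by the tool play_rows, never from a script. Its argument "motion" is a list that holds one entry, the list of rows, each a list of 7 numbers: the shift along the tool's x, y, z as a fraction of full scale, then the turn, a rotation vector about the tool's x, y, z as a fraction of full scale, then the opening, from -1 (shut) to 1 (fully open). In form: [[[x, y, z, ax, ay, az, grip], ...]]. A call has 1 to 10 rows; each row is the pose to reach, as a shift and turn from the pose commanded when the call began, along the tool's axes at that moment, turning the shorter way round; what a row does not reach only later rows make up. Full scale, the value 1, is 0.25 m for a shift and 2 pi rad for a turn. A row lasts 1/10 s, in which the tool goes at most 50 mm and 8.59 degrees, less where a joint would pass 70% of its speed; a pose out of reach is approached as far as the arm can. A call with a number of a shift or a turn outside -1 to 1 is refused whole. A call with a gripper value outside its range is refused whole. The fingers move at their own pace and stop on an object; "grip_force" is the grip in N (left out, the last holds). Time passes only in rows, so rows that repeat a pose let the fingers close. It gives the time, the measured TCP pose, the force, the opening and the grip force at its end, in the units of the state.
- get_obs(): the state, without advancing time (a new reading comes with each control period).
- camera(name): name is "scene" or "side" or "wrist"; returns a dict with "frame" (420x560x3 uint8, red, green, blue), "z_map" (420x560 float32, m along the optical axis (not along the pixel's ray), 0 where there is no reading), "camera_matrix" (3x3 intrinsics, pixels), "T" (4x4, takes a point from camera to world coordinates); the wrist camera has in their place "T_tool_cam" (4x4, takes a point from camera to tool coordinates, whose origin is the TCP and whose axes are the flange's). Camera axes: x right, y up, looking along -z (the intrinsics and any distortion apply to the point x, -y, -z); pixel columns grow to the right and rows downward; lengths in m; the calibration is good to about 2 mm. A picture is of the moment at which its call begins: read the wrist's pose just before it.
- workorder.hand_in(): hands the job in; it is judged then, once.
The state is a dict: "time_s": time; "qpos": joint angles; "joint_vel": joint speeds; "tau": joint torques, N m; "ee_pos": TCP position; "eef_rot": TCP orientation; "force": force on the tool from outside, world axes, zero at the start; "moment": the same for the moment, N m; "grip_width": finger opening in m; "grip_force": force on a finger pad.
Only numpy, scipy, OpenCV 4.12 (cv2) and the standard library are available. Lean on these libraries where they do the work, as an engineer would, in place of code of your own. Each camera call takes 0.05 s, during which the arm holds its last target. There are 200 camera calls.

### The job

Take the cover off the assembly nest and lean it on the bench, grip bar side up and towards you, against the bare stretch of the iron strip. Then build the finch's pedestal level and squarely in the nest's pocket: the walnut plinth first, every boxwood spacer that is on the bench next, and the gilt disc centred on top. Last, stand the pressing weight upright in the middle of the disc, and leave the perch, the finch and the mallet where they are.

Things in the scene. Friction and masses are not known exactly. Their poses are not given: they have to be found in the camera images.
- nest: assembly nest screwed to the bench: dark iron base 120 x 120 x 12 mm, four brass corner angles (75 mm overall) bounding a square pocket 59 x 59 mm. Walls rise straight to 64 mm above the bench, then flare into lead-in lips, crest at 73 mm. Each side has a finger gap 33 mm wide, open outwards, down to the base. Origin: centre of underside; x, y along the pocket's sides, z up
- pocket (a point): the centre of the pocket's floor, 12 mm above the bench; axes as the nest
- cover: the nest's cover: brown wooden board 96 x 96 x 8 mm, green felt below, with a dark grip bar on top in the middle: 70 mm long along its y, 14 mm wide along its x, rising from 8 to 32 mm above the underside; 0.14 kg. At first it lies loose on the lips of the nest, over the pocket. Origin: centre of its underside; z up through the grip bar
- strip: magnetic strip fixed at the back of the bench: brown wooden upright 580 mm long (its y), 18 mm thick, 100 mm high, with a dark iron bar from 40 to 90 mm above the bench on its front; the bar's face is 15 mm in front of the origin (its -x, towards the robot). Tweezers, a blued arbor and a screwdriver hang where its y is below -0.08 m. Origin: centre of the underside
- bare (a point): the middle of the strip's bare stretch: on the front face of the iron bar, 65 mm above the bench; the bare stretch reaches some 130 mm to either side along the strip's y. x points away from the robot, out of the back of the strip
- plinth: the bottom part of the pedestal: dark walnut block with brass lines and a dark bore, 56 x 56 x 24 mm high, 0.22 kg nominal. Origin: centre of its underside, x and y along its sides
- spacer1: a boxwood spacer: pale yellow square plate 56 x 56 x 10 mm thick with a dark round inlay; the spacers are alike. Two to four are there. Origin: centre of its underside, x and y along its sides
- spacer2: a boxwood spacer: pale yellow square plate 56 x 56 x 10 mm thick with a dark round inlay; the spacers are alike. Two to four are there. Origin: centre of its underside, x and y along its sides
- spacer3: a boxwood spacer: pale yellow square plate 56 x 56 x 10 mm thick with a dark round inlay; the spacers are alike. Two to four are there. Origin: centre of its underside, x and y along its sides
- spacer4: a boxwood spacer: pale yellow square plate 56 x 56 x 10 mm thick with a dark round inlay; the spacers are alike. Two to four are there. Origin: centre of its underside, x and y along its sides
- disc: the pedestal's top: round gilt disc, 56 mm across, 10 mm thick. Origin: centre of its underside, z up
- weight: the pressing weight: dark steel cylinder 46 mm across, 30 mm high, with a brass knob 24 mm across above it, from 32 to 56 mm above the underside; 0.4 kg nominal. Origin: centre of its underside, z up
- perch: bystander: gilt brass perch, round foot 56 mm across, 100 mm high with a crossbar 82 mm long. Origin: centre of its underside
- finch: bystander: green tin finch on a small round foot, about 100 mm long, 66 mm high. Origin: centre of its underside
- mallet: bystander: boxwood mallet lying flat, head 80 x 44 x 44 mm, handle 150 mm long along its y. Origin: centre of the head's underside
Mind the look-alikes: they are no part of the job. What is shaped like the spacer2 but pink is not meant.

How it is judged:
By the outcome, as a careful person would: the job done as asked, in the order asked, and still so for the second after the job is handed in, with the robot touching nothing.
Of spacer1, spacer2, spacer3, spacer4 only 2 to 4 are there at a start; the rules pass over those that are not, and their reading is None.
At some moment in a run one of plinth, spacer1, spacer2, spacer3, spacer4, disc, weight may be knocked a few centimetres aside while the robot is not near it.
Once in a run the grip may slacken for a moment while it holds something.
It also fails if it takes over 210 s, if anything falls off the work surface, if the arm or the gripper's body presses on something with over 40 N, if the wrist force passes 120 N, or if a joint passes its speed limit or range.

## Working session

There is one attempt and no reset: what is moved stays moved. The work goes in short steps, Python scripts to look and compute and a tool call to move; the robot and the scene stay as the last step left them, time stands still between calls to the robot, and variables do not carry over. Pictures are saved under pics/ and viewed, at most 16 in all, crops included, and the job is handed in when it is done.

Besides the shell and the picture viewer there is one more tool, called after "Emit:" in YAML: its name, and indented under it one key for each argument. play_rows: Moves the arm, as the interface text tells. Its arguments: {"type":"object","properties":{"motion":{"type":"array"},"grip_force":{"type":"number"}},"required":["motion"]}

```bash
ls; mkdir -p pics; python3 - <<'E'
from station import get_obs,camera
import cv2,numpy as np
o=get_obs();print(o)
for n in("scene","side","wrist"):
    c=camera(n);np.savez(f"pics/{n}0.npz",**c)
    cv2.imwrite(f"pics/{n}0.png",c["frame"][:,:,::-1])
    print(n,c["camera_matrix"].tolist(),np.round(c.get("T",c.get("T_tool_cam")),4).tolist(),[k for k in c], (c["z_map"]>0).mean())
a=cv2.imread("pics/scene0.png");b=cv2.imread("pics/side0.png")
E
```

```text
pics
{'time_s': 0.0, 'qpos': array([-1.33060655e+00,  3.00493814e-01,  1.52159820e+00, -2.04806763e-05,
        1.32069860e+00, -6.65490740e-02]), 'joint_vel': array([-0.00201177,  0.00016691,  0.00111465, -0.00171884,  0.00075289,
       -0.00129503]), 'tau': array([ 3.92881979e-03, -5.31799972e+01, -3.52734983e+01,  7.10188597e-02,
        2.44167808e-02, -1.38293476e-04]), 'ee_pos': array([ 0.16603324, -0.52408037,  0.22386662]), 'eef_rot': array([-3.14039602e+00, -5.98711704e-05,  3.06743900e-01]), 'force': array([ 0.2125929 , -0.41208391,  0.29684823]), 'moment': array([-0.06016199, -0.01847652, -0.00134807]), 'grip_force': 0.0, 'grip_width': 0.09403971345312255}
scene [[386.10822136953186, 0.0, 278.3451874491719], [0.0, 386.10822136953186, 208.44488848929737], [0.0, 0.0, 1.0]] [[0.4743, -0.657, 0.586, 1.0967], [0.8802, 0.34, -0.3312, -0.3616], [0.0183, 0.6729, 0.7395, 0.8445], [0.0, 0.0, 0.0, 1.0]] ['frame', 'z_map', 'camera_matrix', 'T'] 0.9960459183673469
side [[389.64765581245774, 0.0, 276.20057759293303], [0.0, 389.64765581245774, 215.72597521983488], [0.0, 0.0, 1.0]] [[-0.9316, 0.175, -0.3186, 0.1949], [-0.3628, -0.5008, 0.7858, 0.7244], [-0.0221, 0.8477, 0.53, 0.5848], [0.0, 0.0, 0.0, 1.0]] ['frame', 'z_map', 'camera_matrix', 'T'] 0.996156462585034
wrist [[338.90766896342035, 0.0, 275.4135155379661], [0.0, 338.90766896342035, 206.2829447292907], [0.0, 0.0, 1.0]] [[0.0001, 0.964, 0.2658, 0.0776], [1.0, 0.0001, -0.0006, -0.0005], [-0.0007, 0.2658, -0.964, -0.1619], [0.0, 0.0, 0.0, 1.0]] ['frame', 'z_map', 'camera_matrix', 'T_tool_cam'] 0.9958503401360544
```

View pics/scene0.png

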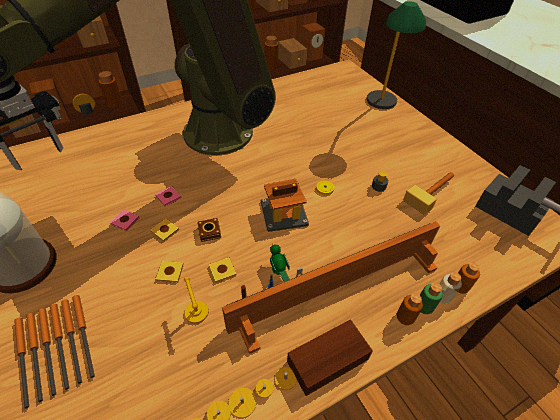

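View pics/side0.png

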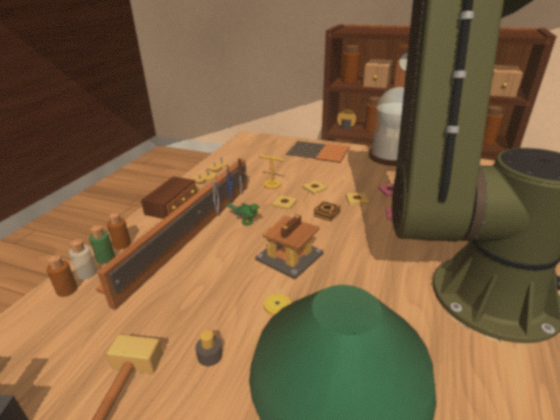

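The scene picture shows the nest with its cover at (285,200), plinth at (209,229), yellow squares at (165,230), (169,271) and (222,269), and pink squares at (125,220) and (168,196). The disc is at (325,188), the weight at (380,183), the finch at (280,262) and the perch at (195,310). The strip runs from (230,320) to (437,235). The side view agrees and also shows three yellow plates, at (315,186), (285,201) and (357,197). So the three yellow plates are the spacers and the pink ones are decoys. Next I'll measure from depth.

```bash
cat > h.py <<'E'
import numpy as np,cv2
from scipy.spatial.transform import Rotation as R
def cloud(c,T):
    K=c["camera_matrix"];z=c["z_map"];v,u=np.mgrid[:z.shape[0],:z.shape[1]]
    p=np.stack([(u-K[0,2])/K[0,0]*z,-(v-K[1,2])/K[1,1]*z,-z],-1)
    return p@T[:3,:3].T+T[:3,3]
def tool(o):
    T=np.eye(4);T[:3,:3]=R.from_euler("xyz",o["eef_rot"]).as_matrix();T[:3,3]=o["ee_pos"];return T
def rect(P):
    """min-area rectangle of xy points: centre mm, sizes mm, yaw deg mod 90"""
    r=cv2.minAreaRect((P[:,:2]*1000).astype(np.float32))
    return np.round(r[0],1),np.round(r[1],1),round(r[2],1)
def hsv(c):return cv2.cvtColor(c["frame"],cv2.COLOR_RGB2HSV)
def blob(c,P,u,v,zlo,zhi,r=40):
    """connected pixels in height band near pixel u,v"""
    m=((P[...,2]>zlo)&(P[...,2]<zhi)).astype(np.uint8)
    b=np.zeros_like(m);b[max(0,v-r):v+r,max(0,u-r):u+r]=1;m&=b
    n,l=cv2.connectedComponents(m)
    best=min(range(1,n),key=lambda i:np.min(np.hypot(*(np.argwhere(l==i)-[v,u]).T)))
    return P[l==best]
def row(o,goal,yaw,pitch=None,rpy=None):
    """fractions for goal position and down-pointing yaw (rad) or rpy"""
    T=tool(o);Rg=R.from_euler("xyz",rpy if rpy is not None else [np.pi,0,yaw]).as_matrix()
    d=T[:3,:3].T@(np.array(goal)-T[:3,3]);w=R.from_matrix(T[:3,:3].T@Rg).as_rotvec()
    return np.round(d/.25,4).tolist(),np.round(w/2/np.pi,4).tolist()
E
python3 - <<'E'
from h import *
for n,pts in(("scene",dict(plinth=(209,229,.015,.035),sA=(165,230,.005,.02),sB=(169,271,.005,.02),sC=(222,269,.005,.02),disc=(325,188,.005,.02),weight=(380,175,.045,.07),body=(380,185,.015,.045),covbar=(285,185,.09,.12),cov=(285,195,.07,.085),base=(280,215,.006,.018),strip=(330,270,.09,.11),finch=(280,260,.03,.08),perchtop=(190,285,.08,.11),mallet=(420,195,.03,.06))),
 ("side",dict(plinth=(327,210,.015,.035),sA=(357,197,.005,.02),sB=(315,186,.005,.02),sC=(285,201,.005,.02),disc=(277,303,.005,.02),weight=(207,338,.045,.07),covbar=(291,226,.09,.12),cov=(291,234,.07,.085),strip=(180,230,.09,.11)))):
    c=dict(np.load(f"pics/{n}0.npz"));P=cloud(c,c["T"])
    print(n,"table z med",np.median(P[300:330,100:200,2]) )
    for k,(u,v,a,b) in pts.items():
        try:
            Q=blob(c,P,u,v,a,b,130 if k=="strip" else 40);print(k,len(Q),*rect(Q),"z",np.round(np.percentile(Q[:,2],[5,50,95]),4))
        except Exception as e:print(k,e)
E
```

```text
scene table z med -0.001006936868535091
plinth 354 [ 417.  -196.3] [56.3 59.8] 77.3 z [0.0177 0.0224 0.0252]
sA 335 [ 355.  -304.6] [59.1 57.5] 23.6 z [0.0062 0.0087 0.0114]
sB 434 [ 494.6 -334.4] [57.2 57.8] 56.0 z [0.006  0.0087 0.0111]
sC 414 [ 551.2 -214.1] [55.8 57.9] 85.6 z [0.0061 0.0086 0.0113]
disc 186 [421.2 182.9] [54.2 54.6] 65.3 z [0.0063 0.0087 0.0119]
weight 48 [489.3 340.4] [21.6 24.4] 62.0 z [0.0469 0.0535 0.0568]
body 142 [492.4 337.6] [44.6 40.3] 38.5 z [0.0172 0.0282 0.0401]
covbar 175 [447.   24.4] [70.3 16.4] 78.0 z [0.0911 0.1019 0.1055]
cov 708 [446.1  24.9] [97.3 99.5] 78.1 z [0.0754 0.0793 0.0822]
base 728 [451.5  21.2] [119.4 121.6] 73.1 z [0.0078 0.0107 0.014 ]
strip 2015 [718.8  20.2] [577.7  29.4] 86.6 z [0.0917 0.0981 0.1008]
finch 433 [620.  -85.9] [ 39.5 108. ] 81.4 z [0.0336 0.0447 0.0622]
perchtop 138 [ 632.7 -313.4] [11. 81.] 85.0 z [0.0938 0.097  0.0993]
mallet 367 [605.2 395.6] [79.7 46.6] 11.7 z [0.0324 0.0417 0.0445]
side table z med 0.0005630699728490507
plinth 275 [ 413.7 -195.6] [59.1 57.3] 74.9 z [0.0172 0.0244 0.0265]
sA 208 [ 351.9 -304.9] [56.2 61.3] 22.9 z [0.0067 0.0103 0.0123]
sB 182 [ 488.8 -333.1] [60.7 59. ] 59.7 z [0.0069 0.0107 0.0124]
sC 214 [ 547.1 -214.2] [61.3 56.5] 86.0 z [0.0067 0.0106 0.0123]
disc 376 [420.9 183.2] [55.8 46.7] 64.1 z [0.0087 0.0106 0.0122]
weight 168 [485.7 342.3] [22.8 23.7] 18.6 z [0.0464 0.0555 0.0573]
covbar 215 [441.6  24.5] [73.5 15.1] 78.2 z [0.091  0.1031 0.1064]
cov 907 [442.3  24.8] [99.  97.3] 78.0 z [0.0756 0.0811 0.0828]
strip 1700 [712.1  21.5] [581.7  33.6] 86.5 z [0.0905 0.0994 0.1019]
```

Emit:
play_rows:
  motion:
    - [[0.86,-0.88,0,0,0,0,1],[0.86,-0.88,0,0,0,0,1],[0.86,-0.88,0,0,0,0,1],[0.86,-0.88,0,0,0,0,1],[0.86,-0.88,0,0,0,0,1],[0.86,-0.88,0,0,0,0,1],[0.86,-0.88,0,0,0,0,1],[0.86,-0.88,0,0,0,0,1]]

```text
time_s: 0.95
ee_pos: [0.3051, -0.2489, 0.2246]
eef_rot: [3.141, -0.0, 0.31]
force: [0.3, -1.0, 0.1]
grip_width: 0.0939
grip_force: 0.0
```

```bash
cat > go.py <<'E'
import sys
from h import *
from station import get_obs
o=get_obs();a=[float(x) for x in sys.argv[1:]]
print(np.round(o["time_s"],2),np.round(o["ee_pos"],4),np.round(o["eef_rot"],4),"w",round(o["grip_width"],4),"q",np.round(o["qpos"],2))
if len(a)>=4: print(row(o,a[:3],np.radians(a[3])))
E
python3 go.py .445 .025 .225 78
```

```text
0.95 [ 0.3051 -0.2489  0.2246] [ 3.1412e+00 -1.0000e-04  3.0950e-01] w 0.0939 q [-0.78 -0.06  1.92 -0.    1.28  0.48]
([0.8668, -0.873, -0.0019], [0.0001, 0.0, -0.1674])
```

Emit:
play_rows:
  motion:
    - [[0.867,-0.873,0,0,0,-0.1674,1],[0.867,-0.873,0,0,0,-0.1674,1],[0.867,-0.873,0,0,0,-0.1674,1],[0.867,-0.873,0,0,0,-0.1674,1],[0.867,-0.873,0,0,0,-0.1674,1],[0.867,-0.873,0,0,0,-0.1674,1],[0.867,-0.873,0,0,0,-0.1674,1],[0.867,-0.873,0,0,0,-0.1674,1],[0.867,-0.873,0,0,0,-0.1674,1],[0.867,-0.873,0,0,0,-0.1674,1]]

```text
time_s: 1.95
ee_pos: [0.4452, 0.0224, 0.2244]
eef_rot: [-3.142, 0.0, 1.353]
force: [-1.0, -0.5, 0.9]
grip_width: 0.0944
grip_force: 0.0
```

```bash
cat > look.py <<'E'
import sys
from h import *
from station import get_obs,camera
def look(name,save=True):
    o=get_obs();c=camera("wrist");T=tool(o)@c["T_tool_cam"]
    np.savez(f"pics/{name}.npz",**c,Tw=T)
    if save: cv2.imwrite(f"pics/{name}.png",c["frame"][:,:,::-1])
    return o,c,cloud(c,T)
def top(c,P,lo,hi,near):
    """largest-overlap component in height band nearest to world xy"""
    m=((P[...,2]>lo)&(P[...,2]<hi)&(np.hypot(P[...,0]-near[0],P[...,1]-near[1])<.085)&(c["z_map"]>0)).astype(np.uint8)
    n,l,s,_=cv2.connectedComponentsWithStats(m)
    i=1+np.argmax(s[1:,4]);return P[l==i]
E
python3 - <<'E'
from look import *
o,c,P=look("w1")
print(o["ee_pos"],o["eef_rot"])
for k,lo,hi in(("bar",.096,.112),("board",.074,.09),("base",.004,.02)):
    Q=top(c,P,lo,hi,(.445,.025));print(k,len(Q),*rect(Q),np.percentile(Q[:,2],[5,50,95]))
E
```

```text
[0.44521826 0.02235995 0.22442185] [-3.14152197e+00  1.53670320e-04  1.35295695e+00]
bar 1307 [444.   25.8] [69.7 13.7] 77.8 [0.10485511 0.10651398 0.10778371]
board 9186 [444.   25.4] [96.2 96.1] 78.3 [0.08143961 0.08262464 0.08380787]
base 2210 [450.4  24.9] [116.9 119.4] 73.4 [0.01174079 0.01371798 0.01678459]
```

View pics/w1.png

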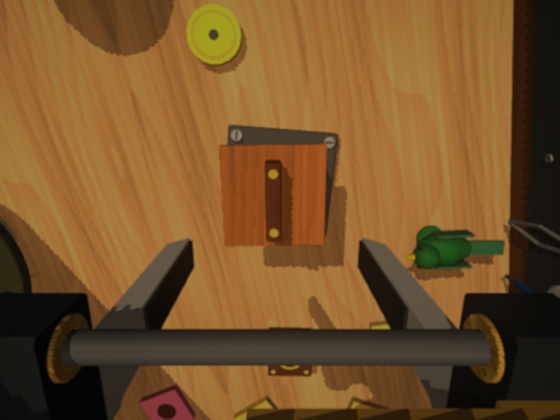

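The wrist view shows the cover (220–327, 143–246) skewed about 5° on the nest, with the disc at (214,34), the finch at (440,248) and the strip at the right edge. Next I'll fit the strip's face.

```bash
python3 - <<'E'
from h import *
for n in("w1","scene0","side0"):
    c=dict(np.load(f"pics/{n}.npz"));P=cloud(c,c.get("Tw",c.get("T"))).reshape(-1,3)
    m=(P[:,2]>.05)&(P[:,2]<.085)&(P[:,0]>.66)&(P[:,0]<.74)&(P[:,1]>-.05)&(P[:,1]<.3)
    Q=P[m]
    if len(Q)<30: print(n,len(Q));continue
    for _ in range(4):
        k=np.polyfit(Q[:,1],Q[:,0],1);r=Q[:,0]-np.polyval(k,Q[:,1]);Q=Q[abs(r)<max(.003,1.5*r.std())]
    print(n,len(Q),"x at y=.12:",np.polyval(k,.12),"yaw",-np.degrees(np.arctan(k[0])),r.std(),Q[:,1].min(),Q[:,1].max())
    m=(P[:,2]>.094)&(P[:,2]<.108)&(P[:,0]>.66)&(P[:,0]<.76);Q=P[m];print("top",rect(Q) if len(Q)>9 else 0)
E
python3 go.py .444 .0255 .103 78.1
```

```text
w1 4552 x at y=.12: 0.7108842815608917 yaw -3.016229946525563 0.0005919268623900894 -0.049980402095117726 0.14096802976875017
top 0
scene0 609 x at y=.12: 0.7359579977784397 yaw -3.0397984372769096 0.0006812959389061327 -0.04891595484304312 0.21081212669337218
top (array([717. , 170.3]), array([989. ,  52.6]), 86.4)
side0 1414 x at y=.12: 0.7097558312102844 yaw -3.109989054800202 0.0009573864428883852 -0.04934914247412192 0.2998172145226711
top (array([ 689.9, -580.8]), array([1784.7,   70. ]), 88.8)
2.0 [0.4452 0.0225 0.2245] [3.1414e+00 1.0000e-04 1.3537e+00] w 0.0936 q [-0.03  0.07  1.8  -0.    1.28  0.19]
([0.0108, -0.0075, 0.4861], [0.0, 0.0, -0.0015])
```

Emit:
play_rows:
  motion:
    - [[0.011,-0.007,0.2,0,0,-0.0015,0.2],[0.011,-0.007,0.4,0,0,-0.0015,0.0],[0.011,-0.007,0.486,0,0,-0.0015,-0.2],[0.011,-0.007,0.486,0,0,-0.0015,-0.4],[0.011,-0.007,0.486,0,0,-0.0015,-1],[0.011,-0.007,0.486,0,0,-0.0015,-1],[0.011,-0.007,0.486,0,0,-0.0015,-1],[0.011,-0.007,0.486,0,0,-0.0015,-1],[0.011,-0.007,0.486,0,0,-0.0015,-1]]
  grip_force: 40

```text
time_s: 2.9
ee_pos: [0.4443, 0.0269, 0.1031]
eef_rot: [3.141, -0.0, 1.368]
force: [-0.0, 0.7, 0.7]
grip_width: 0.0255
grip_force: 0.0
```

Emit:
play_rows:
  motion:
    - [[0,0,0,0,0,0,-1],[0,0,0,0,0,0,-1],[0,0,0,0,0,0,-1],[0,0,0,0,0,0,-1],[0,0,-0.1,0,0,0,-1],[0,0,-0.3,0,0,0,-1],[0,0,-0.4,0,0,0,-1],[0,0,-0.4,0,0,0,-1]]

```text
time_s: 3.7
ee_pos: [0.4454, 0.0269, 0.206]
eef_rot: [3.136, -0.001, 1.368]
force: [-0.2, 0.0, -2.3]
grip_width: 0.0135
grip_force: 40.0
```

```bash
python3 - <<'E'
from look import *
o,c,P=look("w2")
print(o["ee_pos"],o["eef_rot"],o["grip_width"],o["grip_force"])
T=tool(o)
Q=(P-T[:3,3])@T[:3,:3]   # tool frame
m=(abs(Q[...,2]-.023)<.008)&(np.hypot(Q[...,0],Q[...,1])<.08)&(hsv(c)[...,1]>100);print("board in tool",m.sum(),rect(Q[m]),np.percentile(Q[m][:,2],[5,50,95]))
n=top(c,P,.066,.08,(.448,.026));print("crest",rect(n),len(n))
n=top(c,P,.004,.02,(.448,.026));print("base",rect(n),len(n))
# goal
th=np.radians(24);yaw=np.radians(-3.05);g=np.array([np.cos(yaw),np.sin(yaw),0]);z=np.array([0,0,1.])
face=np.array([.7107,.127,0]);u=np.sin(th)*g+np.cos(th)*z;nn=-np.cos(th)*g+np.sin(th)*z
B=face-g*.096*np.sin(th);tcp=B+.048*u+.030*nn;print("tcp",tcp)
# down pose at yaw -> tilt
for name,pos in(("final",tcp),("pre",tcp-.03*g+.06*z)):print(name,pos)
E
```

```text
[0.44539898 0.02692117 0.20599037] [ 3.13603890e+00 -1.02490567e-03  1.36808236e+00] 0.013518699948645026 39.9991375207901
board in tool 15067 (array([-1.1,  0.1]), array([96.1, 96.6]), 0.0) [0.01940271 0.02043813 0.02153739]
crest (array([433.3,  62.5]), array([ 8.6, 21. ]), 73.1) 212
base (array([461.4,  64.4]), array([ 41.4, 122.5]), 78.0) 3526
tcp [0.66383675 0.12949701 0.05605228]
final [0.66383675 0.12949701 0.05605228]
pre [0.63387925 0.13109323 0.11605228]
```

View pics/w2.png

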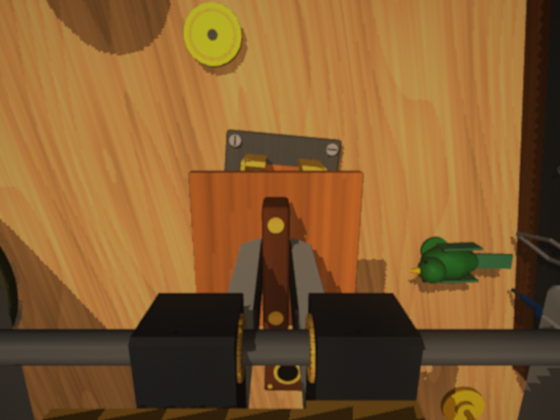

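```bash
python3 go.py .52 .12 .25 -3.05
```

```text
3.75 [0.4445 0.0269 0.2036] [ 3.1394e+00 -4.0000e-04  1.3680e+00] w 0.0137 q [-0.02  0.08  1.83  0.    1.23  0.18]
([0.4255, 0.2211, -0.1849], [0.0002, -0.0003, 0.2262])
```

Emit:
play_rows:
  motion:
    - [[0.1,0.05,-0.1,0,0,0.0226,-1],[0.2,0.1,-0.185,0,0,0.0452,-1],[0.3,0.15,-0.185,0,0,0.0678,-1],[0.4255,0.2211,-0.185,0,0,0.0905,-1],[0.4255,0.2211,-0.185,0,0,0.1131,-1],[0.4255,0.2211,-0.185,0,0,0.1357,-1],[0.4255,0.2211,-0.185,0,0,0.1583,-1],[0.4255,0.2211,-0.185,0,0,0.181,-1],[0.4255,0.2211,-0.185,0,0,0.2036,-1],[0.4255,0.2211,-0.185,0,0,0.2262,-1]]

```text
time_s: 4.75
ee_pos: [0.5193, 0.1199, 0.2468]
eef_rot: [3.141, 0.003, -0.059]
force: [-0.0, -0.8, -1.5]
grip_width: 0.0141
grip_force: 40.0
```

```bash
cat > tilt.py <<'E'
import sys
from h import *
from station import get_obs
x,y,z,yaw,t=map(float,sys.argv[1:])
o=get_obs();T=tool(o)
Rg=R.from_euler("xyz",[np.pi,0,np.radians(yaw)])*R.from_rotvec([0,np.radians(t),0])
print(np.round(o["ee_pos"],4),np.round(o["eef_rot"],4),round(o["grip_width"],4),np.round(o["force"],1),np.round(o["qpos"],2))
print(np.round(T[:3,:3].T@(np.array([x,y,z])-T[:3,3])/.25,4),np.round((R.from_matrix(T[:3,:3].T)*Rg).as_rotvec()/2/np.pi,4))
E
python3 tilt.py .634 .131 .135 -3.05 66
```

```text
[0.5193 0.1199 0.2468] [ 3.1408  0.0034 -0.0591] 0.0141 [-0.  -0.8 -1.5] [ 0.16  0.25  1.54 -0.    1.36  1.79]
[ 0.457  -0.0716  0.4455] [ 0.0006  0.1839 -0.0008]
```

Emit:
play_rows:
  motion:
    - [[0.05,0,0,0,0.023,0,-1],[0.1,-0.02,0,0,0.046,0,-1],[0.15,-0.03,0.05,0,0.069,0,-1],[0.2,-0.04,0.1,0,0.092,0,-1],[0.3,-0.05,0.15,0,0.115,0,-1],[0.35,-0.06,0.2,0,0.138,0,-1],[0.4,-0.0716,0.3,0.0006,0.161,0,-1],[0.457,-0.0716,0.4,0.0006,0.184,-0.0008,-1],[0.457,-0.0716,0.4455,0.0006,0.184,-0.0008,-1],[0.457,-0.0716,0.4455,0.0006,0.184,-0.0008,-1]]

```text
time_s: 5.75
ee_pos: [0.6563, 0.0694, 0.2366]
eef_rot: [-3.077, -1.018, -0.029]
force: [0.2, -0.6, -2.0]
grip_width: 0.0134
grip_force: 40.0
```

```bash
python3 tilt.py .660 .1295 .059 -3.05 66; python3 - <<'E'
from look import *
o,c,P=look("w3")
T=tool(o);Q=(P-T[:3,3])@T[:3,:3]
m=(abs(Q[...,2]-.022)<.012)&(np.hypot(Q[...,0],Q[...,1])<.08)&(hsv(c)[...,1]>100);print(m.sum(),rect(Q[m]),np.percentile(Q[m][:,2],[5,50,95]))
E
```

```text
[0.6563 0.0694 0.2366] [-3.0768 -1.0178 -0.029 ] 0.0134 [ 0.2 -0.6 -2. ] [ 0.05  0.2   1.92 -0.94  0.    2.55]
[-0.6004 -0.2157  0.3946] [-0.0137  0.0214  0.0011]
15197 (array([-0.1, -0.6]), array([96.5, 96.2]), 89.6) [0.02055263 0.02161278 0.02276851]
```

The 66° tilt runs joint 5 into its limit. I'll set the cover flat on the free bench and regrip it with the tool tilted back about 30°, so the final tool tilt is only about 36°.

```bash
python3 tilt.py .57 .14 .22 -3.05 0
```

```text
[0.6573 0.0697 0.2402] [-3.0758 -1.0237 -0.0294] 0.0139 [1.9 0.7 1.5] [ 0.05  0.2   1.92 -0.94  0.    2.55]
[-0.2548 -0.2876 -0.2446] [-0.0115 -0.1627  0.0088]
```

Emit:
play_rows:
  motion:
    - [[-0.03,-0.03,-0.04,-0.0014,-0.0203,0.0011,-1],[-0.06,-0.07,-0.08,-0.0029,-0.0407,0.0022,-1],[-0.1,-0.1,-0.12,-0.0043,-0.061,0.0033,-1],[-0.13,-0.14,-0.15,-0.0058,-0.0813,0.0044,-1],[-0.16,-0.18,-0.18,-0.0072,-0.1017,0.0055,-1],[-0.2,-0.22,-0.21,-0.0086,-0.122,0.0066,-1],[-0.2548,-0.2876,-0.2446,-0.0101,-0.1424,0.0077,-1],[-0.2548,-0.2876,-0.2446,-0.0115,-0.1627,0.0088,-1],[-0.2548,-0.2876,-0.2446,-0.0115,-0.1627,0.0088,-1],[-0.2548,-0.2876,-0.2446,-0.0115,-0.1627,0.0088,-1]]

```text
time_s: 6.8
ee_pos: [0.5697, 0.1401, 0.2175]
eef_rot: [3.137, 0.004, -0.052]
force: [0.1, 0.7, -2.3]
grip_width: 0.014
grip_force: 40.0
```

```bash
python3 tilt.py .57 .14 .0325 -3.05 0
```

```text
[0.5697 0.1401 0.2175] [ 3.1371  0.0038 -0.0518] 0.014 [ 0.1  0.7 -2.3] [ 0.18  0.39  1.42 -0.    1.34  1.8 ]
[ 0.0042 -0.003   0.7398] [0.0007 0.0006 0.0002]
```

Emit:
play_rows:
  motion:
    - [[0.004,-0.003,0.18,0,0,0,-1],[0.004,-0.003,0.36,0,0,0,-1],[0.004,-0.003,0.54,0,0,0,-1],[0.004,-0.003,0.68,0,0,0,-1],[0.004,-0.003,0.73,0,0,0,-1],[0.004,-0.003,0.738,0,0,0,-1],[0.004,-0.003,0.738,0,0,0,-1],[0.004,-0.003,0.738,0,0,0,-0.3],[0.004,-0.003,0.738,0,0,0,-0.3],[0.004,-0.003,0.738,0,0,0,-0.3]]

```text
time_s: 7.8
ee_pos: [0.5704, 0.1402, 0.0354]
eef_rot: [3.139, 0.0, -0.053]
force: [0.0, 0.2, 0.6]
grip_width: 0.0317
grip_force: 0.0
```

```bash
python3 tilt.py .57 .14 .1 -3.05 -30; python3 tilt.py .57 .14 .032 -3.05 -30;
```

```text
[0.5704 0.1402 0.0354] [ 3.1391e+00  4.0000e-04 -5.2600e-02] 0.0317 [0.  0.2 0.6] [ 0.18  0.6   1.57 -0.    0.98  1.8 ]
[-0.0014  0.0017 -0.2586] [ 0.0004 -0.0833 -0.    ]
[0.5704 0.1402 0.0354] [ 3.1391e+00  4.0000e-04 -5.2600e-02] 0.0317 [0.  0.2 0.6] [ 0.18  0.6   1.57 -0.    0.98  1.8 ]
[-0.0013  0.001   0.0134] [ 0.0004 -0.0833 -0.    ]
```

Emit:
play_rows:
  motion:
    - [[0,0,-0.16,0,0,0,-0.4],[0,0,-0.16,0,-0.021,0,-0.4],[0,0,-0.16,0,-0.042,0,-0.4],[0,0,-0.16,0,-0.063,0,-0.4],[0,0,-0.16,0,-0.0833,0,-0.4],[0,0,-0.16,0,-0.0833,0,-0.4],[0,0,-0.05,0,-0.0833,0,-0.4],[0,0,0.012,0,-0.0833,0,-0.4],[0,0,0.012,0,-0.0833,0,-0.4],[0,0,0.012,0,-0.0833,0,-1]]

```text
time_s: 8.8
ee_pos: [0.5699, 0.1403, 0.0321]
eef_rot: [3.138, 0.524, -0.054]
force: [0.1, 0.1, 0.8]
grip_width: 0.0229
grip_force: 0.0
```

Emit:
play_rows:
  motion:
    - [[0,0,0,0,0,0,-1],[0,0,0,0,0,0,-1],[0,0,0,0,0,0,-1],[0,0,0,0,0,0,-1]]
  grip_force: 50

```text
time_s: 9.2
ee_pos: [0.5702, 0.1403, 0.0324]
eef_rot: [3.139, 0.524, -0.054]
force: [0.1, 0.7, 6.2]
grip_width: 0.0134
grip_force: 50.0
```

```bash
python3 tilt.py .57 .14 .2 -3.05 -30
```

```text
[0.5702 0.1403 0.0324] [ 3.1388  0.5243 -0.0539] 0.0134 [0.1 0.7 6.2] [0.14 0.88 1.16 0.09 1.62 1.74]
[-0.3362  0.0028 -0.5799] [ 0.0004  0.0001 -0.0001]
```

```bash
python3 tilt.py .625 .131 .13 -3.05 36
```

```text
[0.5702 0.1403 0.0324] [ 3.1388  0.5243 -0.0539] 0.0134 [0.1 0.7 6.2] [0.14 0.88 1.16 0.09 1.62 1.74]
[-0.0042  0.0265 -0.4484] [4.000e-04 1.834e-01 1.000e-04]
```

Emit:
play_rows:
  motion:
    - [[-0.1,0,-0.17,0,0,0,-1],[-0.18,0,-0.31,0,0.01,0,-1],[-0.2,0,-0.37,0,0.032,0,-1],[-0.2,0.01,-0.4,0,0.055,0,-1],[-0.2,0.015,-0.45,0,0.078,0,-1],[-0.15,0.02,-0.448,0,0.101,0,-1],[-0.1,0.0265,-0.448,0,0.124,0,-1],[-0.05,0.0265,-0.448,0,0.147,0,-1],[-0.004,0.0265,-0.448,0,0.17,0,-1],[-0.004,0.0265,-0.448,0,0.1834,0,-1]]

```text
time_s: 10.2
ee_pos: [0.624, 0.1313, 0.1279]
eef_rot: [3.14, -0.63, -0.05]
force: [0.1, -0.9, -1.2]
grip_width: 0.0133
grip_force: 50.0
```

```bash
python3 - <<'E'
from look import *
o,c,P=look("w4")
T=tool(o);Q=(P-T[:3,3])
print(o["ee_pos"],o["eef_rot"],o["qpos"])
m=(np.linalg.norm(Q,axis=-1)<.09)&(hsv(c)[...,1]>120)&(hsv(c)[...,2]>60);X=Q[m]
ys=np.radians(-3.05);X=X@np.array([[np.cos(ys),-np.sin(ys),0],[np.sin(ys),np.cos(ys),0],[0,0,1]]) # strip axes
# plane fit by mode: RANSAC-lite
best=None;rng=np.random.default_rng(0)
for _ in range(300):
    a=X[rng.choice(len(X),3,False)];n=np.cross(a[1]-a[0],a[2]-a[0]);n/=np.linalg.norm(n)+1e-12
    k=abs((X-a[0])@n)<.0012
    if best is None or k.sum()>best.sum():best=k
Y=X[best];ce=Y.mean(0);n=np.linalg.svd(Y-ce,full_matrices=False)[2][2];n*=np.sign(n[2])
print(len(X),len(Y),"normal",n,"lean from vertical deg",np.degrees(np.arcsin(n[2])),"plane offset from tcp",ce@n)
u=np.array([-n[0]*n[2],0,0]);u=np.array([0,0,1])-n*n[2];u/=np.linalg.norm(u)
s=Y@u;print("along u",np.percentile(s,[.5,99.5]),"y",np.percentile(Y[:,1],[.5,99.5]))
E
```

```text
[0.62396984 0.13128758 0.12793607] [ 3.13962027 -0.63011817 -0.04980982] [ 0.2106091   0.35854397  1.81440508 -0.42040615  0.38592256  2.17558995]
19868 15048 normal [-0.91264941 -0.00105199  0.40874191] lean from vertical deg 24.12582801910472 plane offset from tcp -0.02386349163886513
along u [-0.04471888  0.04913742] y [-0.04675859  0.04784791]
```

View pics/w4.png

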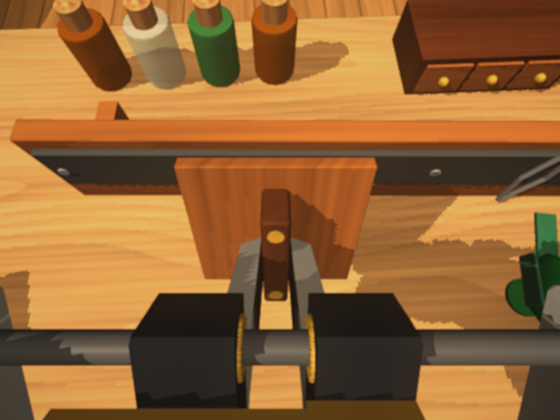

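The cover is held at a 24° lean, bar side up and out, with the bare iron bar behind it at (60–450, 150–190); the tweezers at (530,180) are well clear.

```bash
python3 tilt.py .657 .1296 .058 -3.05 36;python3 tilt.py .6617 .1294 .0565 -3.05 36
```

```text
[0.6228 0.1312 0.1269] [ 3.1384 -0.6313 -0.0491] 0.0133 [ 0.2  0.8 -4.4] [ 0.21  0.36  1.82 -0.43  0.38  2.18]
[-0.0519 -0.0012  0.3033] [ 0.0001 -0.0005  0.0005]
[0.6228 0.1312 0.1269] [ 3.1384 -0.6313 -0.0491] 0.0133 [ 0.2  0.8 -4.4] [ 0.21  0.36  1.82 -0.43  0.38  2.18]
[-0.0403 -0.0014  0.3192] [ 0.0001 -0.0005  0.0005]
```

Emit:
play_rows:
  motion:
    - [[-0.015,0,0.08,0,0,0,-1],[-0.03,0,0.16,0,0,0,-1],[-0.04,0,0.22,0,0,0,-1],[-0.052,-0.001,0.27,0,0,0,-1],[-0.052,-0.001,0.303,0,0,0,-1],[-0.052,-0.001,0.303,0,0,0,-1],[-0.052,-0.001,0.303,0,0,0,-1]]

```text
time_s: 10.95
ee_pos: [0.6587, 0.1292, 0.0601]
eef_rot: [3.138, -0.627, -0.051]
force: [0.9, 0.5, -1.0]
grip_width: 0.0137
grip_force: 50.0
```

```bash
python3 tilt.py .6617 .1294 .0565 -3.05 36
```

```text
[0.6587 0.1292 0.0601] [ 3.1381 -0.6269 -0.0508] 0.0137 [ 0.9  0.5 -1. ] [ 0.19  0.53  1.75 -0.54  0.29  2.29]
[ 0.0011 -0.0016  0.0187] [0.0003 0.0002 0.0003]
```

Emit:
play_rows:
  motion:
    - [[0,0,0.008,0,0,0,-1],[0.001,-0.001,0.014,0,0,0,-1],[0.001,-0.001,0.018,0,0,0,-1],[0.001,-0.001,0.018,0,0,0,-1]]

```text
time_s: 11.35
ee_pos: [0.6621, 0.1294, 0.0577]
eef_rot: [3.139, -0.629, -0.051]
force: [-5.5, -0.8, 7.2]
grip_width: 0.0136
grip_force: 50.0
```

Emit:
play_rows:
  motion:
    - [[0,0,0,0,0,0,-0.6],[0,0,0,0,0,0,-0.3],[0,0,0,0,0,0,-0.2],[0,0,0,0,0,0,-0.2],[0,0,0,0,0,0,-0.2],[0,0,-0.03,0,0,0,-0.2],[0,0,-0.1,0,0,0,-0.2],[0,0,-0.25,0,0,0,0],[0,0,-0.4,0,0,0,0.2],[0,0,-0.5,0,0,0,0.2]]

```text
time_s: 12.35
ee_pos: [0.5871, 0.1336, 0.1597]
eef_rot: [3.139, -0.628, -0.051]
force: [-0.1, 0.5, -0.8]
grip_width: 0.0555
grip_force: 0.0
```

```bash
python3 tilt.py .5 .03 .22 -16.9 0; python3 - <<'E'
from look import *
o,c,P=look("w5")
ys=np.radians(-3.05);X=(P-[.7107,.127,0])@np.array([[np.cos(ys),-np.sin(ys),0],[np.sin(ys),np.cos(ys),0],[0,0,1]])
m=(X[...,0]>-.075)&(X[...,0]<.0)&(abs(X[...,1])<.08)&(X[...,2]>.015)&(hsv(c)[...,1]>120)&(hsv(c)[...,2]>60)&(X[...,2]<.0885);X=X[m]
best=None;rng=np.random.default_rng(0)
for _ in range(300):
    a=X[rng.choice(len(X),3,False)];n=np.cross(a[1]-a[0],a[2]-a[0]);n/=np.linalg.norm(n)+1e-12
    k=abs((X-a[0])@n)<.0012
    if best is None or k.sum()>best.sum():best=k
Y=X[best];ce=Y.mean(0);n=np.linalg.svd(Y-ce,full_matrices=False)[2][2];n*=np.sign(n[2])
print(len(X),len(Y),n,np.degrees(np.arcsin(n[2])),Y.min(0),Y.max(0))
E
```

```text
[0.5871 0.1336 0.1597] [ 3.139  -0.6282 -0.0507] 0.0555 [-0.1  0.5 -0.8] [ 0.23  0.24  1.88 -0.4   0.44  2.17]
[-0.1229  0.4327 -0.3864] [-0.0118 -0.0995  0.0375]
7162 5865 [-9.09000516e-01 -4.44571731e-04  4.16794750e-01] 24.632391409702738 [-0.04300957 -0.04775737  0.01501834] [-0.00768464  0.04810925  0.08849079]
```

```bash
python3 tilt.py .45 .025 .22 73.4 0
```

```text
[0.5869 0.134  0.1625] [ 3.14   -0.6313 -0.0509] 0.0563 [1.9 0.9 4.3] [ 0.23  0.24  1.88 -0.4   0.44  2.17]
[-0.288   0.4642 -0.4946] [ 0.067  -0.0848 -0.2046]
```

Emit:
play_rows:
  motion:
    - [[-0.06,0.02,-0.1,0.0067,-0.0085,-0.0205,0.5],[-0.12,0.08,-0.25,0.0134,-0.017,-0.0409,0.8],[-0.2,0.15,-0.4,0.0201,-0.0254,-0.0614,1],[-0.25,0.25,-0.4946,0.0268,-0.0339,-0.0818,1],[-0.288,0.35,-0.4946,0.0335,-0.0424,-0.1023,1],[-0.288,0.4642,-0.4946,0.0402,-0.0509,-0.1228,1],[-0.288,0.4642,-0.4946,0.0469,-0.0594,-0.1432,1],[-0.288,0.4642,-0.4946,0.0536,-0.0678,-0.1637,1],[-0.288,0.4642,-0.4946,0.0603,-0.0763,-0.1841,1],[-0.288,0.4642,-0.4946,0.067,-0.0848,-0.2046,1]]

```text
time_s: 13.4
ee_pos: [0.4515, 0.0242, 0.2157]
eef_rot: [3.098, -0.066, 1.123]
force: [-0.3, 0.4, -0.5]
grip_width: 0.0937
grip_force: 0.0
```

```bash
python3 tilt.py .45 .025 .22 73.4 0;python3 - <<'E'
from look import *
o,c,P=look("nest")
for k,lo,hi in(("crest",.058,.085),("base",.005,.02)):
    Q=P[(P[...,2]>lo)&(P[...,2]<hi)&(np.hypot(P[...,0]-.449,P[...,1]-.025)<.09)];print(k,len(Q),*rect(Q),np.percentile(Q[:,2],[5,50,95]))
a=np.radians(-16.6);d=(P-[.449,.025,0]);x=d[...,0]*np.cos(a)+d[...,1]*np.sin(a);y=-d[...,0]*np.sin(a)+d[...,1]*np.cos(a)
c["frame"];cv2.imwrite("pics/nestc.png",cv2.resize(c["frame"][90:310,160:420,::-1],None,fx=3,fy=2.7))
E
```

```text
[0.4515 0.0242 0.2157] [ 3.0985 -0.0658  1.1231] 0.0937 [-0.3  0.4 -0.5] [-0.05  0.05  1.84  0.05  1.19  0.38]
[ 0.0015 -0.0062 -0.0173] [ 0.0077 -0.0099 -0.0254]
crest 1569 [449.1  22.5] [75.9 75.5] 73.0 [0.06148792 0.07231257 0.07490768]
base 9081 [449.3  22.5] [120.3 120.3] 73.1 [0.01240924 0.01388957 0.01580482]
```

View pics/nestc.png

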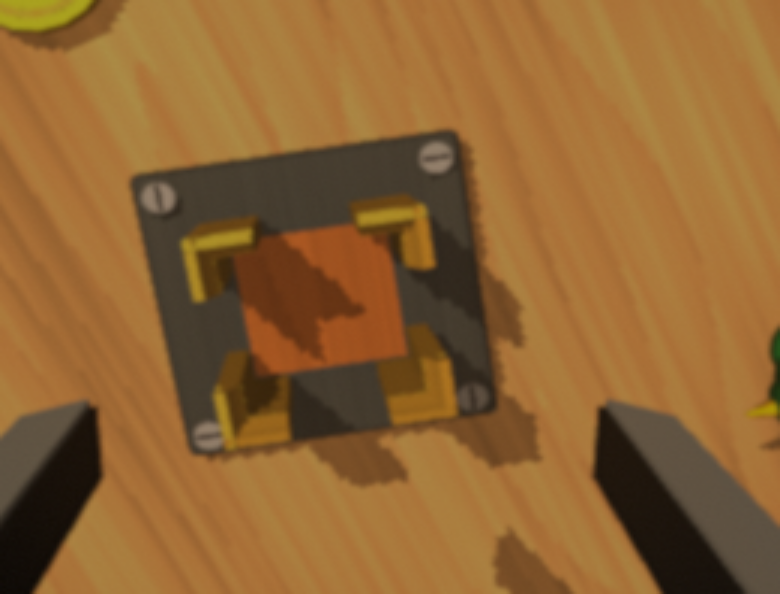

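The nest is empty: four brass corners and an orange floor patch at crop (320,300). I'll check the patch's height, and head to the plinth.

```bash
python3 - <<'E'
from h import *
c=dict(np.load("pics/nest.npz"));P=cloud(c,c["Tw"]);H=hsv(c)
m=(np.hypot(P[...,0]-.449,P[...,1]-.0225)<.035)
o=m&(H[...,0]<14)&(H[...,1]>170)&(P[...,2]<.04);Q=P[o];print(rect(Q),np.percentile(Q[:,2],[5,50,95]))
m2=(np.hypot(P[...,0]-.449,P[...,1]-.0225)<.08)&(H[...,1]<90)&(P[...,2]<.03);print(np.percentile(P[m2][:,2],[5,50,95]))
E
python3 go.py .43 -.19 .16 76
```

```text
(array([449.3,  22.8]), array([59. , 57.7]), 72.2) [0.01291491 0.01412099 0.01539237]
[0.01254571 0.0138489  0.01650209]
13.45 [0.452  0.0244 0.2157] [ 3.1003 -0.0624  1.1314] w 0.0938 q [-0.05  0.05  1.84  0.05  1.19  0.37]
([-0.8257, 0.2779, 0.1834], [0.0075, -0.0093, -0.0312])
```

Emit:
play_rows:
  motion:
    - [[-0.2,0.05,0,0.0075,-0.0093,-0.01,1],[-0.4,0.1,0,0.0075,-0.0093,-0.0312,1],[-0.6,0.15,0.05,0.0075,-0.0093,-0.0312,1],[-0.826,0.22,0.1,0.0075,-0.0093,-0.0312,1],[-0.826,0.3,0.18,0.0075,-0.0093,-0.0312,1],[-0.826,0.3,0.23,0.0075,-0.0093,-0.0312,1],[-0.826,0.3,0.23,0.0075,-0.0093,-0.0312,1]]

```text
time_s: 14.15
ee_pos: [0.4319, -0.1909, 0.1459]
eef_rot: [3.14, -0.006, 1.31]
force: [0.2, 0.6, -0.3]
grip_width: 0.0939
grip_force: 0.0
```

```bash
python3 - <<'E'
from look import *
o,c,P=look("pl1")
Q=top(c,P,.018,.032,(.4155,-.196));print(len(Q),*rect(Q),np.percentile(Q[:,2],[5,50,95]))
E
python3 go.py .4155 -.196 .15 76
```

```text
4027 [ 415.7 -195.2] [56.4 56.3] 76.9 [0.02445639 0.025959   0.02715549]
14.2 [ 0.4323 -0.1906  0.1472] [ 3.1384 -0.0052  1.3119] w 0.0938 q [-0.5   0.21  1.82  0.01  1.1  -0.24]
([-0.038, -0.0596, -0.0115], [0.0005, -0.0008, -0.0023])
```

View pics/pl1.png

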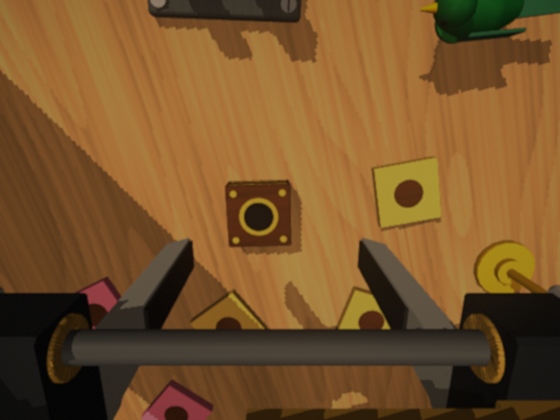

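The plinth sits at (258,214), upright and bore up, with a yellow spacer at (407,192).

```bash
python3 go.py .4157 -.1952 .022 76.9
```

```text
14.2 [ 0.4323 -0.1906  0.1472] [ 3.1384 -0.0052  1.3119] w 0.0938 q [-0.5   0.21  1.82  0.01  1.1  -0.24]
([-0.0374, -0.0613, 0.5005], [0.0005, -0.0008, -0.0048])
```

Emit:
play_rows:
  motion:
    - [[-0.0374,-0.0613,0.1,0.0005,-0.0008,-0.0048,1],[-0.0374,-0.0613,0.25,0.0005,-0.0008,-0.0048,0.9],[-0.0374,-0.0613,0.4,0.0005,-0.0008,-0.0048,0.7],[-0.0374,-0.0613,0.48,0.0005,-0.0008,-0.0048,0.6],[-0.0374,-0.0613,0.5,0.0005,-0.0008,-0.0048,0.5],[-0.0374,-0.0613,0.5,0.0005,-0.0008,-0.0048,-1],[-0.0374,-0.0613,0.5,0.0005,-0.0008,-0.0048,-1],[-0.0374,-0.0613,0.5,0.0005,-0.0008,-0.0048,-1],[-0.0374,-0.0613,0.5,0.0005,-0.0008,-0.0048,-1],[-0.0374,-0.0613,0.5,0.0005,-0.0008,-0.0048,-1]]
  grip_force: 30

```text
time_s: 15.2
ee_pos: [0.417, -0.1961, 0.0241]
eef_rot: [3.138, 0.001, 1.343]
force: [-0.4, 3.0, 8.5]
grip_width: 0.0557
grip_force: 30.0
```

```bash
python3 go.py .4157 -.1952 .17 73
```

```text
15.2 [ 0.417  -0.1961  0.0241] [3.1381e+00 9.0000e-04 1.3433e+00] w 0.0557 q [-0.52  0.39  1.94  0.    0.81 -0.29]
([0.0019, -0.0039, -0.5836], [0.0006, 0.0001, 0.011])
```

Emit:
play_rows:
  motion:
    - [[0,0,-0.1,0,0,0,-1],[0,0,-0.3,0,0,0,-1],[0,0,-0.5,0,0,0.011,-1],[0.2,-0.02,-0.6,0.0006,0,0.011,-1],[0.4,-0.04,-0.6,0.0006,0,0.011,-1],[0.6,-0.06,-0.6,0.0006,0,0.011,-1],[0.8,-0.071,-0.6,0.0006,0,0.011,-1],[0.881,-0.071,-0.6,0.0006,0,0.011,-1],[0.881,-0.071,-0.6,0.0006,0,0.011,-1],[0.881,-0.071,-0.6,0.0006,0,0.011,-1]]

```text
time_s: 16.2
ee_pos: [0.4484, 0.0229, 0.1729]
eef_rot: [-3.14, 0.001, 1.276]
force: [0.4, -0.9, -2.6]
grip_width: 0.0558
grip_force: 30.0
```

```bash
cat > held.py <<'E'
import sys
from look import *
name=sys.argv[1]; lo,hi=map(float,sys.argv[2:4])
o,c,P=look(name);T=tool(o);Q=(P-T[:3,3])@T[:3,:3]
print(np.round(o["ee_pos"],4),np.round(o["eef_rot"],4),round(o["grip_width"],4),np.round(o["grip_force"],1),"rpy off down",np.round(np.degrees(o["eef_rot"]),2))
def f(k,m):
    if m.sum()>50: print(k,m.sum(),*rect(Q[m]),"z",np.round(np.percentile(Q[m][:,2],[5,50,95]),4))
f("held",(Q[...,2]>lo)&(Q[...,2]<hi)&(np.hypot(Q[...,0],Q[...,1])<.045)&(hsv(c)[...,1]>90))
d=np.hypot(P[...,0]-.4493,P[...,1]-.0226)
f("crest",(P[...,2]>.062)&(P[...,2]<.08)&(d<.065))
f("base",(P[...,2]>.006)&(P[...,2]<.02)&(d<.088))
E
python3 held.py n1 -.012 .012;python3 go.py .4493 .0226 .13 73
```

```text
[0.4484 0.0229 0.1729] [-3.1396e+00  6.0000e-04  1.2756e+00] 0.0558 30.0 rpy off down [-1.7989e+02  3.0000e-02  7.3080e+01]
held 11734 [1.1 0. ] [56.9 79.7] 0.9 z [-0.0031 -0.0018  0.002 ]
crest 971 [27.4  1.2] [21.2 75.4] 0.1 z [0.0978 0.1    0.1073]
base 7873 [7.5 1.4] [105.7 120.2] 0.0 z [0.1574 0.159  0.1605]
16.25 [0.4483 0.0223 0.1728] [-3.1395e+00  7.0000e-04  1.2743e+00] w 0.0557 q [-0.03  0.13  1.86 -0.    1.16  0.26]
([0.0024, 0.0038, 0.1711], [-0.0003, 0.0001, 0.0])
```

View pics/n1.png

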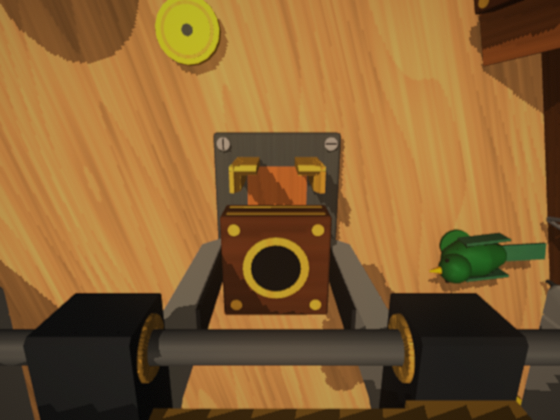

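The plinth is held square at (275,262) with the nest straight ahead and aligned; offsets are about 0.5–1.3 mm, so I'll correct them while lowering.

Emit:
play_rows:
  motion:
    - [[-0.002,0.005,0.1,0,0,0,-1],[-0.002,0.005,0.22,0,0,0,-1],[-0.002,0.005,0.28,0,0,0,-1],[-0.002,0.005,0.34,0,0,0,-1],[-0.002,0.005,0.4,0,0,0,-1],[-0.002,0.005,0.46,0,0,0,-1],[-0.002,0.005,0.51,0,0,0,-1],[-0.002,0.005,0.535,0,0,0,-1],[-0.002,0.005,0.545,0,0,0,-1],[-0.002,0.005,0.548,0,0,0,-1]]

```text
time_s: 17.25
ee_pos: [0.4492, 0.021, 0.0361]
eef_rot: [-3.139, 0.001, 1.274]
force: [-6.6, -3.8, 14.7]
grip_width: 0.0561
grip_force: 30.0
```

Emit:
play_rows:
  motion:
    - [[0,0,0,0,0,0,-0.2],[0,0,0,0,0,0,0.2],[0,0,0,0,0,0,0.4],[0,0,0,0,0,0,0.5],[0,0,-0.05,0,0,0,0.5],[0,0,-0.2,0,0,0,0.5],[0,0,-0.4,0,0,0,0.6],[0,0,-0.6,0,0,0,1],[0,0,-0.65,0,0,0,1],[0,0,-0.65,0,0,0,1]]

```text
time_s: 18.25
ee_pos: [0.4502, 0.0218, 0.2002]
eef_rot: [3.14, -0.0, 1.274]
force: [-1.0, -0.2, 0.2]
grip_width: 0.093
grip_force: 0.0
```

```bash
cat > chk.py <<'E'
import sys
from look import *
name=sys.argv[1]; lo,hi=map(float,sys.argv[2:4])
o,c,P=look(name);H=hsv(c)
print(np.round(o["ee_pos"],4),np.round(o["eef_rot"],4))
d=np.hypot(P[...,0]-.4493,P[...,1]-.0226)
for k,m in(("crest",(P[...,2]>.066)&(P[...,2]<.08)&(d<.06)),("base",(P[...,2]>.006)&(P[...,2]<.02)&(d<.088)),("part",(P[...,2]>lo)&(P[...,2]<hi)&(d<.04))):
    if m.sum()>50: print(k,m.sum(),*rect(P[m]),"z",np.round(np.percentile(P[m][:,2],[5,50,95]),4))
m=(P[...,2]>lo)&(P[...,2]<hi)&(d<.03);A=np.c_[P[m][:,:2]-[.4493,.0226],np.ones(m.sum())];s=np.linalg.lstsq(A,P[m][:,2],rcond=None)[0];print("tilt deg",np.degrees(s[:2]),"z",s[2])
E
python3 chk.py n2 .028 .045;python3 go.py .54 -.205 .17 85.7
```

```text
[0.4502 0.0218 0.2002] [ 3.1398e+00 -5.0000e-04  1.2744e+00]
crest 1527 [449.4  22.8] [75.5 75.4] 73.0 z [0.0666 0.0729 0.075 ]
base 6839 [449.5  23. ] [118.8 120.1] 73.1 z [0.0124 0.0138 0.0164]
part 3370 [449.3  22.5] [72.4 72.9] 73.6 z [0.0359 0.038  0.0395]
tilt deg [-0.1227963  -0.59672759] z 0.03794699567568684
18.3 [0.4495 0.0218 0.1981] [-3.1401e+00  4.0000e-04  1.2743e+00] w 0.0938 q [-0.03  0.1   1.82  0.    1.22  0.26]
([-0.762, 0.6116, 0.1118], [-0.0003, 0.0, -0.0352])
```

```bash
python3 go.py .549 -.214 .13 85.8
```

```text
18.3 [0.4495 0.0218 0.1981] [-3.1401e+00  4.0000e-04  1.2743e+00] w 0.0938 q [-0.03  0.1   1.82  0.    1.22  0.26]
([-0.7858, 0.6568, 0.2717], [-0.0003, 0.0, -0.0355])
```

Emit:
play_rows:
  motion:
    - [[-0.13,0.1,0,0,0,-0.01,1],[-0.26,0.22,0,0,0,-0.02,1],[-0.4,0.33,0,0,0,-0.03,1],[-0.53,0.44,0.05,0,0,-0.0355,1],[-0.66,0.55,0.12,0,0,-0.0355,1],[-0.786,0.657,0.2,0,0,-0.0355,1],[-0.786,0.657,0.272,0,0,-0.0355,1],[-0.786,0.657,0.272,0,0,-0.0355,1],[-0.786,0.657,0.272,0,0,-0.0355,1]]

```text
time_s: 19.2
ee_pos: [0.5484, -0.2135, 0.1286]
eef_rot: [-3.136, -0.001, 1.498]
force: [-0.7, -0.6, -0.6]
grip_width: 0.094
grip_force: 0.0
```

```bash
cat > part.py <<'E'
import sys
from look import *
name=sys.argv[1]; lo,hi,x,y=map(float,sys.argv[2:6])
o,c,P=look(name);T=tool(o);Q=(P-T[:3,3])@T[:3,:3]
A=top(c,P,lo,hi,(x,y));r=rect(A);B=(A-T[:3,3])@T[:3,:3];rb=rect(B)
print(np.round(o["time_s"],2),np.round(o["ee_pos"],4),np.round(o["eef_rot"],4),"| world",*r,"| tool",*rb,"z",np.round(np.percentile(A[:,2],[5,50,95]),4),len(A))
H=hsv(c);print("hsv med",np.median(cv2.cvtColor(c["frame"],cv2.COLOR_RGB2HSV)[(P[...,2]>lo)&(P[...,2]<hi)&(np.hypot(P[...,0]-r[0][0]/1e3,P[...,1]-r[0][1]/1e3)<.03)],0))
E
python3 part.py sC .006 .017 .549 -.214
```

```text
19.2 [ 0.5484 -0.2135  0.1286] [-3.1365e+00 -9.0000e-04  1.4976e+00] | world [ 549.6 -213.1] [56.4 56.1] 86.0 | tool [0.3 1.7] [56.1 56.4] 89.8 z [0.0106 0.0118 0.013 ] 4171
hsv med [ 24. 180. 167.]
```

View pics/sC.png

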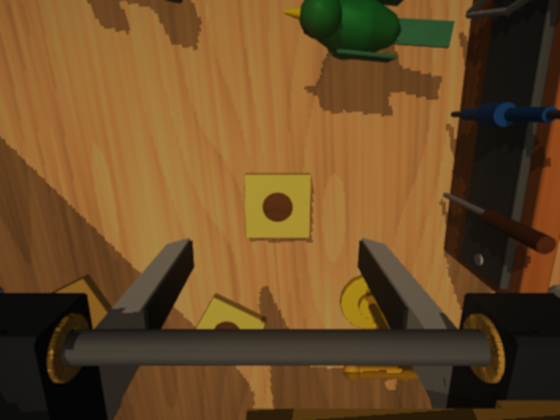

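Confirmed: the yellow spacer at (278,206), flat. The pink ones aren't in this view.

Emit:
play_rows:
  motion:
    - [[0.001,0.007,0.15,0,0,0,0.9],[0.001,0.007,0.3,0,0,0,0.7],[0.001,0.007,0.4,0,0,0,0.6],[0.001,0.007,0.426,0,0,0,0.5],[0.001,0.007,0.428,0,0,0,-1],[0.001,0.007,0.428,0,0,0,-1],[0.001,0.007,0.428,0,0,0,-1],[0.001,0.007,0.428,0,0,0,-1],[0.001,0.007,0.428,0,0,0,-1],[0.001,0.007,0.428,0,0,0,-1]]

```text
time_s: 20.25
ee_pos: [0.5514, -0.2141, 0.0245]
eef_rot: [3.142, 0.001, 1.497]
force: [-0.7, 1.7, 7.2]
grip_width: 0.0552
grip_force: 30.0
```

```bash
python3 go.py .4493 .0226 .17 73
```

```text
20.25 [ 0.5514 -0.2141  0.0245] [3.1415e+00 8.0000e-04 1.4974e+00] w 0.0552 q [-0.43  0.62  1.56 -0.    0.96 -0.36]
([0.914, -0.4768, -0.5828], [0.0, 0.0001, 0.0355])
```

Emit:
play_rows:
  motion:
    - [[0,0,-0.15,0,0,0,-1],[0,0,-0.35,0,0,0,-1],[0,0,-0.5,0,0,0.01,-1],[0.17,-0.08,-0.583,0,0,0.02,-1],[0.34,-0.17,-0.583,0,0,0.03,-1],[0.51,-0.26,-0.583,0,0,0.0355,-1],[0.68,-0.35,-0.583,0,0,0.0355,-1],[0.84,-0.44,-0.583,0,0,0.0355,-1],[0.914,-0.477,-0.583,0,0,0.0355,-1],[0.914,-0.477,-0.583,0,0,0.0355,-1]]

```text
time_s: 21.25
ee_pos: [0.4482, 0.0245, 0.1697]
eef_rot: [-3.141, 0.0, 1.277]
force: [0.4, -0.5, -0.5]
grip_width: 0.0555
grip_force: 30.0
```

```bash
sed -i 's/(hsv(c)\[...,1\]>90)/(hsv(c)[...,1]>90)\&(abs(Q[...,1])<.0285)/' held.py; python3 held.py n3 .004 .024
```

```text
[0.4482 0.0245 0.1697] [-3.1407  0.      1.2772] 0.0555 30.0 rpy off down [-179.95    0.     73.18]
held 9808 [0.9 0. ] [56.8 56.6] 0.2 z [0.0115 0.0126 0.014 ]
crest 1029 [25.9  1.8] [21.  75.5] 0.1 z [0.0947 0.0969 0.106 ]
base 5996 [7.  1.8] [103.5 120.3] 0.0 z [0.154  0.1559 0.1576]
```

Emit:
play_rows:
  motion:
    - [[-0.0076,0.006,0.12,0,0,0,-1],[-0.0076,0.006,0.2,0,0,0,-1],[-0.0076,0.006,0.25,0,0,0,-1],[-0.0076,0.006,0.3,0,0,0,-1],[-0.0076,0.006,0.35,0,0,0,-1],[-0.0076,0.006,0.4,0,0,0,-1],[-0.0076,0.006,0.425,0,0,0,-1],[-0.0076,0.006,0.434,0,0,0,-1],[-0.0076,0.006,0.434,0,0,0,-1]]

```text
time_s: 22.2
ee_pos: [0.4496, 0.0203, 0.0602]
eef_rot: [-3.139, 0.001, 1.274]
force: [0.5, 0.8, 3.2]
grip_width: 0.0557
grip_force: 30.0
```

Emit:
play_rows:
  motion:
    - [[0,0,0,0,0,0,-0.1],[0,0,0,0,0,0,0.3],[0,0,0,0,0,0,0.5],[0,0,0,0,0,0,0.5],[0,0,-0.05,0,0,0,0.5],[0,0,-0.2,0,0,0,0.6],[0,0,-0.4,0,0,0,1],[0,0,-0.55,0,0,0,1],[0,0,-0.56,0,0,0,1],[0,0,-0.56,0,0,0,1]]

```text
time_s: 23.2
ee_pos: [0.4498, 0.0204, 0.2011]
eef_rot: [-3.141, 0.0, 1.274]
force: [0.5, -0.8, -1.2]
grip_width: 0.0936
grip_force: 0.0
```

```bash
python3 chk.py n4 .039 .055;python3 go.py .492 -.334 .13 58
```

```text
[0.4498 0.0204 0.2011] [-3.1410e+00  2.0000e-04  1.2743e+00]
crest 1500 [449.4  22.7] [75.7 75.4] 73.1 z [0.0667 0.0729 0.0749]
base 6742 [449.6  23.4] [118.4 120.4] 73.1 z [0.0123 0.0139 0.0165]
part 3534 [448.2  21.8] [72.5 72.6] 76.3 z [0.0465 0.0479 0.0493]
tilt deg [-0.26271446 -0.7248503 ] z 0.04783683484961028
23.25 [0.4493 0.0204 0.1998] [-3.1387e+00  8.0000e-04  1.2742e+00] w 0.0937 q [-0.04  0.1   1.82 -0.    1.22  0.26]
([-1.3057, 0.5782, 0.2786], [-0.0004, 0.0002, 0.0417])
```

Emit:
play_rows:
  motion:
    - [[-0.18,0.08,0,0,0,0,1],[-0.36,0.16,0,0,0,0.02,1],[-0.54,0.24,0,0,0,0.04,1],[-0.72,0.32,0.05,0,0,0.0417,1],[-0.9,0.4,0.1,0,0,0.0417,1],[-0.95,0.42,0.2,0,0,0.0417,1],[-0.95,0.42,0.2,0,0,0.0417,1]]

```text
time_s: 23.95
ee_pos: [0.4785, -0.2382, 0.1454]
eef_rot: [-3.131, 0.002, 1.009]
force: [-0.5, 0.8, -0.2]
grip_width: 0.0938
grip_force: 0.0
```

```bash
python3 go.py .492 -.334 .13 58
```

```text
23.95 [ 0.4785 -0.2382  0.1454] [-3.1314e+00  1.6000e-03  1.0095e+00] w 0.0938 q [-0.53  0.35  1.65 -0.    1.15  0.03]
([-0.2955, 0.2502, 0.0595], [-0.0016, 0.0003, -0.0005])
```

Emit:
play_rows:
  motion:
    - [[-0.15,0.12,0.03,0,0,0,1],[-0.295,0.25,0.06,0,0,0,1],[-0.295,0.25,0.06,0,0,0,1],[-0.295,0.25,0.06,0,0,0,1],[-0.295,0.25,0.06,0,0,0,1]]

```text
time_s: 24.45
ee_pos: [0.4947, -0.3315, 0.1353]
eef_rot: [-3.139, 0.001, 1.014]
force: [0.1, -0.0, -0.1]
grip_width: 0.0938
grip_force: 0.0
```

```bash
python3 part.py sB .006 .017 .492 -.334
```

```text
24.45 [ 0.4947 -0.3315  0.1353] [-3.1388e+00  1.0000e-03  1.0135e+00] | world [ 492.9 -333.7] [56.2 55.7] 57.0 | tool [-2.7  0. ] [56.2 55.7] 1.0 z [0.0106 0.0118 0.013 ] 3967
hsv med [ 24. 179. 173.]
```

Emit:
play_rows:
  motion:
    - [[-0.011,0,0.15,0,0,0.003,0.9],[-0.011,0,0.3,0,0,0.003,0.7],[-0.011,0,0.42,0,0,0.003,0.6],[-0.011,0,0.455,0,0,0.003,0.5],[-0.011,0,0.46,0,0,0.003,-1],[-0.011,0,0.46,0,0,0.003,-1],[-0.011,0,0.46,0,0,0.003,-1],[-0.011,0,0.46,0,0,0.003,-1],[-0.011,0,0.46,0,0,0.003,-1],[-0.011,0,0.46,0,0,0.003,-1]]

```text
time_s: 25.5
ee_pos: [0.4933, -0.3353, 0.0213]
eef_rot: [-3.141, 0.001, 0.994]
force: [-1.1, 3.0, 7.2]
grip_width: 0.0556
grip_force: 30.0
```

```bash
python3 go.py .4493 .0226 .17 73
```

```text
25.5 [ 0.4933 -0.3353  0.0213] [-3.1408e+00  1.0000e-03  9.9350e-01] w 0.0556 q [-0.66  0.64  1.54 -0.    0.96 -0.08]
([1.1031, -0.9293, -0.5952], [-0.0001, 0.0001, -0.0447])
```

Emit:
play_rows:
  motion:
    - [[0,0,-0.15,0,0,0,-1],[0,0,-0.35,0,0,0,-1],[0,0,-0.5,0,0,0,-1],[0.14,-0.12,-0.595,0,0,0,-1],[0.28,-0.24,-0.595,0,0,0,-1],[0.42,-0.36,-0.595,0,0,0,-1],[0.56,-0.47,-0.595,0,0,0,-1],[0.7,-0.59,-0.595,0,0,0,-1],[0.84,-0.71,-0.595,0,0,0,-1],[0.95,-0.8,-0.595,0,0,0,-1]]

```text
time_s: 26.5
ee_pos: [0.4545, -0.0251, 0.1695]
eef_rot: [-3.14, 0.001, 0.994]
force: [0.4, -0.2, -0.3]
grip_width: 0.0557
grip_force: 30.0
```

```bash
python3 go.py .4493 .0226 .17 73
```

```text
26.5 [ 0.4545 -0.0251  0.1695] [-3.1403e+00  8.0000e-04  9.9410e-01] w 0.0557 q [-0.14  0.15  1.84 -0.    1.15  0.44]
([0.1485, -0.1215, -0.0019], [-0.0002, 0.0001, -0.0446])
```

Emit:
play_rows:
  motion:
    - [[0.05,-0.04,0,0,0,-0.02,-1],[0.1,-0.08,0,0,0,-0.04,-1],[0.145,-0.12,0,0,0,-0.0446,-1],[0.145,-0.12,0,0,0,-0.0446,-1],[0.145,-0.12,0,0,0,-0.0446,-1]]

```text
time_s: 27.0
ee_pos: [0.4499, 0.0194, 0.1693]
eef_rot: [-3.14, 0.001, 1.273]
force: [0.3, 0.0, -0.8]
grip_width: 0.0558
grip_force: 30.0
```

```bash
python3 held.py n5 .004 .024
```

```text
[0.4499 0.0194 0.1693] [-3.1397e+00  6.0000e-04  1.2732e+00] 0.0558 30.0 rpy off down [-1.7989e+02  4.0000e-02  7.2950e+01]
held 10133 [0.8 0. ] [56.9 56.8] 89.8 z [0.0084 0.0095 0.0109]
crest 1018 [30.3 -1.5] [75.6 21.3] 89.8 z [0.0943 0.0964 0.1039]
base 6223 [ 9.6 -1.3] [120.2 107.1] 89.8 z [0.1534 0.1555 0.157 ]
```

Emit:
play_rows:
  motion:
    - [[0.01,-0.0056,0.12,0,0,0,-1],[0.01,-0.0056,0.18,0,0,0,-1],[0.01,-0.0056,0.23,0,0,0,-1],[0.01,-0.0056,0.28,0,0,0,-1],[0.01,-0.0056,0.33,0,0,0,-1],[0.01,-0.0056,0.37,0,0,0,-1],[0.01,-0.0056,0.395,0,0,0,-1],[0.01,-0.0056,0.404,0,0,0,-1],[0.01,-0.0056,0.404,0,0,0,-1]]

```text
time_s: 27.95
ee_pos: [0.4491, 0.0223, 0.0679]
eef_rot: [-3.139, 0.001, 1.274]
force: [-0.1, -1.0, 0.1]
grip_width: 0.0558
grip_force: 30.0
```

Emit:
play_rows:
  motion:
    - [[0,0,0.004,0,0,0,-0.1],[0,0,0.004,0,0,0,0.3],[0,0,0.004,0,0,0,0.5],[0,0,0.004,0,0,0,0.5],[0,0,-0.05,0,0,0,0.5],[0,0,-0.2,0,0,0,0.6],[0,0,-0.4,0,0,0,1],[0,0,-0.52,0,0,0,1],[0,0,-0.53,0,0,0,1],[0,0,-0.53,0,0,0,1]]

```text
time_s: 28.95
ee_pos: [0.4493, 0.0223, 0.2005]
eef_rot: [-3.14, 0.0, 1.274]
force: [-0.4, -0.5, -0.6]
grip_width: 0.0941
grip_force: 0.0
```

```bash
python3 chk.py n6 .049 .063;python3 go.py .3535 -.305 .13 23;python3 - <<'E'
from station import camera
from h import *
c=camera("scene");cv2.imwrite("pics/s2.png",c["frame"][:,:,::-1]);P=cloud(c,c["T"])
for u,v,a,b,k in((165,230,.005,.02,"sA"),(325,188,.005,.02,"disc"),(380,175,.045,.07,"weight")):
    Q=blob(c,P,u,v,a,b);print(k,len(Q),*rect(Q))
E
```

```text
[0.4493 0.0223 0.2005] [-3.1400e+00  4.0000e-04  1.2736e+00]
crest 1501 [449.5  22.8] [75.6 75.5] 73.1 z [0.0668 0.073  0.0751]
base 6570 [449.5  22.9] [119.1 120.3] 73.2 z [0.0123 0.0138 0.0164]
part 3812 [450.   22.8] [72.6 72.8] 71.3 z [0.0565 0.0579 0.0594]
tilt deg [-0.14981118 -0.40691939] z 0.0578983218583088
29.0 [0.4489 0.0223 0.1995] [-3.1381e+00  9.0000e-04  1.2736e+00] w 0.094 q [-0.03  0.1   1.82  0.    1.22  0.27]
([-1.3635, 0.0194, 0.2793], [-0.0005, 0.0004, 0.1388])
sA 334 [ 355.6 -304.2] [58.6 56.8] 23.0
disc 185 [419.6 183.7] [54.1 52.8] 63.0
weight 47 [490.6 340.5] [21.9 23.8] 66.7
```

View pics/s2.png

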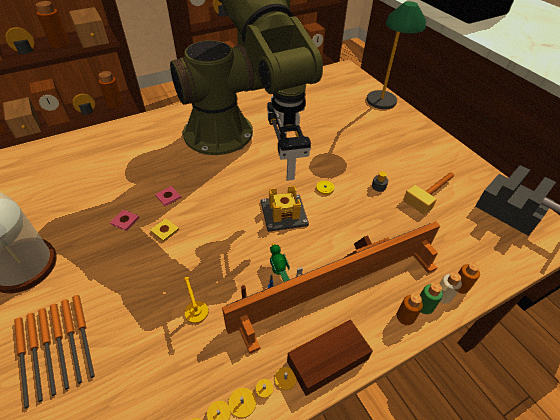

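The scene view shows the cover leaning at (365,245), the nest filling, and the last yellow spacer at (165,230). The pink decoys are at (125,220) and (168,196); the disc and weight haven't moved.

Emit:
play_rows:
  motion:
    - [[-0.2,0,0,0,0,0.02,1],[-0.4,0,0,0,0,0.04,1],[-0.6,0.01,0,0,0,0.06,1],[-0.8,0.01,0.02,0,0,0.08,1],[-0.95,0.015,0.08,0,0,0.1,1],[-0.95,0.015,0.15,0,0,0.12,1],[-0.95,0.015,0.2,0,0,0.1388,1],[-0.95,0.015,0.2,0,0,0.1388,1]]

```text
time_s: 29.85
ee_pos: [0.382, -0.2054, 0.148]
eef_rot: [-3.136, 0.005, 0.399]
force: [-0.0, 0.4, 0.2]
grip_width: 0.0942
grip_force: 0.0
```

```bash
python3 go.py .3535 -.305 .135 23
```

```text
29.85 [ 0.382  -0.2054  0.148 ] [-3.1362  0.0052  0.3988] w 0.0942 q [-0.58  0.13  1.92 -0.    1.1   0.6 ]
([-0.2593, 0.3231, 0.0515], [-0.0009, 0.0008, -0.0004])
```

Emit:
play_rows:
  motion:
    - [[-0.12,0.15,0.03,0,0,0,1],[-0.259,0.323,0.05,0,0,0,1],[-0.259,0.323,0.05,0,0,0,1],[-0.259,0.323,0.05,0,0,0,1],[-0.259,0.323,0.05,0,0,0,1]]

```text
time_s: 30.35
ee_pos: [0.3554, -0.3046, 0.1381]
eef_rot: [-3.14, 0.002, 0.404]
force: [-0.4, -0.3, -0.0]
grip_width: 0.0938
grip_force: 0.0
```

```bash
python3 part.py sA .006 .017 .3535 -.305
```

```text
30.35 [ 0.3554 -0.3046  0.1381] [-3.1398e+00  2.4000e-03  4.0370e-01] | world [ 353.2 -303.8] [56.1 56.1] 22.7 | tool [-1.4 -1.4] [56.1 56.1] 0.5 z [0.0106 0.0119 0.013 ] 3912
hsv med [ 18. 193. 160.]
```

View pics/sA.png

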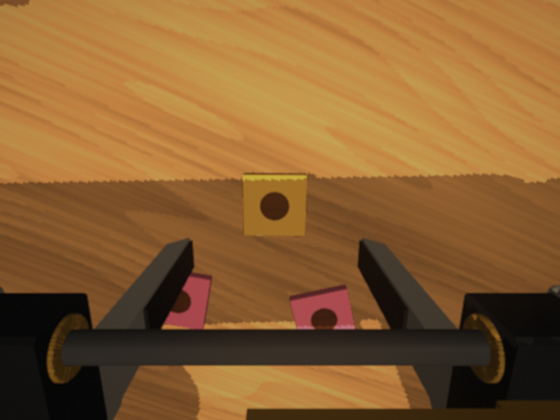

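The spacer at (274,205) is yellow, in shadow. Both decoys, at (185,300) and (324,310), are pink and clear of the fingers' path.

Emit:
play_rows:
  motion:
    - [[-0.0056,-0.0056,0.15,0,0,0.0014,0.9],[-0.0056,-0.0056,0.3,0,0,0.0014,0.7],[-0.0056,-0.0056,0.42,0,0,0.0014,0.6],[-0.0056,-0.0056,0.46,0,0,0.0014,0.5],[-0.0056,-0.0056,0.466,0,0,0.0014,-1],[-0.0056,-0.0056,0.466,0,0,0.0014,-1],[-0.0056,-0.0056,0.466,0,0,0.0014,-1],[-0.0056,-0.0056,0.466,0,0,0.0014,-1],[-0.0056,-0.0056,0.466,0,0,0.0014,-1],[-0.0056,-0.0056,0.466,0,0,0.0014,-1]]

```text
time_s: 31.4
ee_pos: [0.3536, -0.3051, 0.0229]
eef_rot: [3.141, 0.001, 0.393]
force: [-0.3, 2.5, 7.9]
grip_width: 0.0554
grip_force: 30.0
```

```bash
python3 go.py .4493 .0226 .175 73
```

```text
31.4 [ 0.3536 -0.3051  0.0229] [3.1409e+00 1.4000e-03 3.9270e-01] w 0.0554 q [-0.79  0.41  1.92 -0.    0.82  0.39]
([0.8545, -1.0643, -0.6105], [0.0, 0.0003, -0.1403])
```

Emit:
play_rows:
  motion:
    - [[0,0,-0.15,0,0,0,-1],[0,0,-0.35,0,0,0,-1],[0.05,-0.06,-0.5,0,0,-0.02,-1],[0.17,-0.21,-0.61,0,0,-0.04,-1],[0.29,-0.36,-0.61,0,0,-0.06,-1],[0.41,-0.51,-0.61,0,0,-0.08,-1],[0.53,-0.66,-0.61,0,0,-0.1,-1],[0.65,-0.81,-0.61,0,0,-0.12,-1],[0.77,-0.96,-0.61,0,0,-0.14,-1],[0.8,-1,-0.61,0,0,-0.1403,-1]]

```text
time_s: 32.4
ee_pos: [0.443, 0.0061, 0.1746]
eef_rot: [-3.14, -0.0, 1.282]
force: [-0.7, 0.3, 0.4]
grip_width: 0.0555
grip_force: 30.0
```

```bash
python3 go.py .4493 .0226 .175 73
```

```text
32.4 [0.443  0.0061 0.1746] [-3.1402 -0.      1.2818] w 0.0555 q [-0.07  0.11  1.87  0.    1.16  0.22]
([0.0703, 0.0052, -0.0016], [-0.0002, -0.0, 0.0012])
```

Emit:
play_rows:
  motion:
    - [[0.07,0.005,0,0,0,0.0012,-1],[0.07,0.005,0,0,0,0.0012,-1],[0.07,0.005,0,0,0,0.0012,-1]]

```text
time_s: 32.7
ee_pos: [0.4486, 0.0185, 0.1741]
eef_rot: [-3.139, 0.001, 1.266]
force: [0.1, -0.9, -0.4]
grip_width: 0.0554
grip_force: 30.0
```

```bash
python3 held.py n7 .004 .024
```

```text
[0.4486 0.0185 0.1741] [-3.1393e+00  8.0000e-04  1.2663e+00] 0.0554 30.0 rpy off down [-1.7987e+02  5.0000e-02  7.2550e+01]
held 9883 [0.1 0. ] [56.8 56.8] 89.5 z [0.0099 0.0111 0.0125]
crest 993 [31.4 -0.7] [75.2 21.4] 89.5 z [0.0991 0.1012 0.1092]
base 6204 [ 8.9 -0.3] [120.2 111.1] 89.6 z [0.158  0.1603 0.1619]
```

Emit:
play_rows:
  motion:
    - [[0.0175,-0.0016,0.1,0,0,-0.0007,-1],[0.0175,-0.0016,0.15,0,0,-0.0007,-1],[0.0175,-0.0016,0.2,0,0,-0.0007,-1],[0.0175,-0.0016,0.25,0,0,-0.0007,-1],[0.0175,-0.0016,0.3,0,0,-0.0007,-1],[0.0175,-0.0016,0.34,0,0,-0.0007,-1],[0.0175,-0.0016,0.37,0,0,-0.0007,-1],[0.0175,-0.0016,0.38,0,0,-0.0007,-1],[0.0175,-0.0016,0.38,0,0,-0.0007,-1]]

```text
time_s: 33.65
ee_pos: [0.4496, 0.0234, 0.0791]
eef_rot: [-3.139, 0.001, 1.271]
force: [-0.5, -0.1, -0.3]
grip_width: 0.0555
grip_force: 30.0
```

Emit:
play_rows:
  motion:
    - [[0,0,0.004,0,0,0,-0.1],[0,0,0.004,0,0,0,0.3],[0,0,0.004,0,0,0,0.5],[0,0,0.004,0,0,0,0.5],[0,0,-0.05,0,0,0,0.5],[0,0,-0.2,0,0,0,0.6],[0,0,-0.4,0,0,0,1],[0,0,-0.5,0,0,0,1],[0,0,-0.5,0,0,0,1],[0,0,-0.5,0,0,0,1]]

```text
time_s: 34.65
ee_pos: [0.4497, 0.0234, 0.2036]
eef_rot: [-3.139, 0.001, 1.271]
force: [-0.5, -0.9, -0.6]
grip_width: 0.0938
grip_force: 0.0
```

```bash
python3 - <<'E'
from look import *
o,c,P=look("n8")
d=np.hypot(P[...,0]-.4493,P[...,1]-.0226)
m=(P[...,2]>.060)&(P[...,2]<.0725)&(d<.028);A=np.c_[P[m][:,:2]-[.4493,.0226],np.ones(m.sum())];s=np.linalg.lstsq(A,P[m][:,2],rcond=None)[0];print("tilt",np.degrees(s[:2]),"z",s[2],m.sum())
for n,lo,hi in(("disc",.006,.018),):
    Q=top(c,P,lo,hi,(.4205,.183));print(n,len(Q),*rect(Q))
print(o["ee_pos"])
# spacer outline: yellow brighter top plane
H=hsv(c);m=(P[...,2]>.0645)&(P[...,2]<.0695)&(d<.045);print(rect(P[m]),m.sum())
E
python3 go.py .4205 .183 .135 73
```

```text
tilt [ 0.04835343 -0.03069071] z 0.06794012865143668 2853
disc 2941 [417.7 185.8] [55.2 55.1] 43.9
[0.44972728 0.02342364 0.2035977 ]
(array([450. ,  23.8]), array([72.7, 74.2]), 73.0) 4012
34.7 [0.4494 0.0234 0.2029] [-3.1377e+00  1.0000e-03  1.2711e+00] w 0.0944 q [-0.03  0.1   1.81  0.    1.23  0.27]
([0.576, -0.2978, 0.2721], [-0.0006, 0.0002, -0.0005])
```

Emit:
play_rows:
  motion:
    - [[0.15,-0.08,0,0,0,0,1],[0.3,-0.16,0,0,0,0,1],[0.45,-0.24,0.1,0,0,0,1],[0.576,-0.3,0.2,0,0,0,1],[0.576,-0.3,0.272,0,0,0,1],[0.576,-0.3,0.272,0,0,0,1],[0.576,-0.3,0.272,0,0,0,1]]

```text
time_s: 35.4
ee_pos: [0.4203, 0.1828, 0.1356]
eef_rot: [-3.138, 0.002, 1.271]
force: [1.1, -0.2, -0.4]
grip_width: 0.0942
grip_force: 0.0
```

```bash
python3 part.py disc .006 .017 .4195 .184; python3 - <<'E'
from h import *
c=dict(np.load("pics/disc.npz"));P=cloud(c,c["Tw"])
m=(P[...,2]>.006)&(P[...,2]<.017)&(np.hypot(P[...,0]-.4195,P[...,1]-.184)<.06)
print(cv2.minEnclosingCircle((P[m][:,:2]*1000).astype(np.float32)))
E
```

```text
35.4 [0.4203 0.1828 0.1356] [-3.1377e+00  1.7000e-03  1.2709e+00] | world [417.8 185.8] [55.6 54.3] 71.6 | tool [ 2.4 -2.8] [55.6 54.3] 1.2 z [0.0108 0.0121 0.0133] 3103
hsv med [ 27. 215. 171.]
((417.6024475097656, 186.0633544921875), 27.983928680419922)
```

Emit:
play_rows:
  motion:
    - [[0.0096,-0.0125,0.15,0,0,0,0.9],[0.0096,-0.0125,0.3,0,0,0,0.7],[0.0096,-0.0125,0.42,0,0,0,0.6],[0.0096,-0.0125,0.452,0,0,0,0.5],[0.0096,-0.0125,0.456,0,0,0,-1],[0.0096,-0.0125,0.456,0,0,0,-1],[0.0096,-0.0125,0.456,0,0,0,-1],[0.0096,-0.0125,0.456,0,0,0,-1],[0.0096,-0.0125,0.456,0,0,0,-1],[0.0096,-0.0125,0.456,0,0,0,-1]]

```text
time_s: 36.45
ee_pos: [0.4188, 0.1866, 0.0235]
eef_rot: [-3.141, -0.001, 1.271]
force: [-0.8, -1.6, 9.3]
grip_width: 0.055
grip_force: 30.0
```

```bash
python3 go.py .4493 .0226 .175 73
```

```text
36.45 [0.4188 0.1866 0.0235] [-3.1413e+00 -8.0000e-04  1.2712e+00] w 0.055 q [0.34 0.39 1.94 0.   0.81 0.64]
([-0.5903, 0.3099, -0.6067], [-0.0001, -0.0001, -0.0005])
```

Emit:
play_rows:
  motion:
    - [[0,0,-0.15,0,0,0,-1],[0,0,-0.35,0,0,0,-1],[0,0,-0.5,0,0,0,-1],[-0.15,0.08,-0.607,0,0,0,-1],[-0.3,0.16,-0.607,0,0,0,-1],[-0.45,0.24,-0.607,0,0,0,-1],[-0.59,0.31,-0.607,0,0,0,-1],[-0.59,0.31,-0.607,0,0,0,-1],[-0.59,0.31,-0.607,0,0,0,-1]]

```text
time_s: 37.35
ee_pos: [0.4488, 0.0222, 0.1742]
eef_rot: [-3.14, 0.0, 1.269]
force: [0.4, 0.8, -3.0]
grip_width: 0.0546
grip_force: 30.0
```

```bash
python3 held.py n9 .004 .024; python3 - <<'E'
from h import *
from station import get_obs
c=dict(np.load("pics/n9.npz"));T=tool(get_obs());P=cloud(c,c["Tw"]);Q=(P-T[:3,3])@T[:3,:3]
m=(Q[...,2]>.005)&(Q[...,2]<.017)&(abs(Q[...,1])<.0275)&(abs(Q[...,0])<.04)&(hsv(c)[...,1]>150);print(np.round(Q[m][:,0].min()*1e3,1),np.round(Q[m][:,0].max()*1e3,1),cv2.minEnclosingCircle((Q[m][:,:2]*1000).astype(np.float32)))
# circle fit on outline in x
H=m.astype(np.uint8);ct=max(cv2.findContours(H,cv2.RETR_EXTERNAL,cv2.CHAIN_APPROX_NONE)[0],key=len)[:,0]
X=Q[ct[:,1],ct[:,0]][:,:2]*1e3;X=X[abs(X[:,0])>12]
A=np.c_[2*X,np.ones(len(X))];s=np.linalg.lstsq(A,(X**2).sum(1),rcond=None)[0];print("circle",s[:2],np.sqrt(s[2]+s[:2]@s[:2]))
E
```

```text
[0.4488 0.0222 0.1742] [-3.1397e+00  3.0000e-04  1.2693e+00] 0.0546 30.0 rpy off down [-1.7989e+02  2.0000e-02  7.2730e+01]
held 7684 [-0.7 -0.1] [56.  55.4] 39.8 z [0.0103 0.0114 0.013 ]
crest 3533 [9.4 0.3] [58.9 75.3] 0.2 z [0.0999 0.1061 0.1082]
base 6604 [5.5 0.7] [120.4 110.2] 89.8 z [0.1582 0.1604 0.1619]
-29.3 26.7 ((-0.8986810445785522, -0.3765665292739868), 28.442890167236328)
circle [-1.04789258  0.39318077] 27.480753254881005
```

View pics/n9.png

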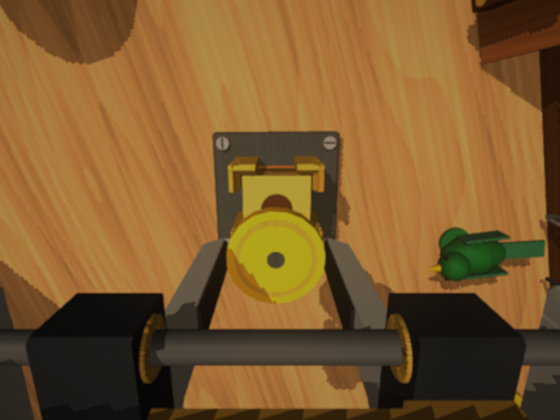

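The disc is held at (276,258), with the nest and top spacer aligned just ahead. Lowering it now.

Emit:
play_rows:
  motion:
    - [[0.007,0.0016,0.1,0,0,0,-1],[0.007,0.0016,0.18,0,0,0,-1],[0.007,0.0016,0.23,0,0,0,-1],[0.007,0.0016,0.27,0,0,0,-1],[0.007,0.0016,0.3,0,0,0,-1],[0.007,0.0016,0.32,0,0,0,-1],[0.007,0.0016,0.335,0,0,0,-1],[0.007,0.0016,0.335,0,0,0,-1]]

```text
time_s: 38.2
ee_pos: [0.4496, 0.0241, 0.0899]
eef_rot: [-3.139, 0.001, 1.271]
force: [-0.6, -0.6, -1.5]
grip_width: 0.0547
grip_force: 30.0
```

Emit:
play_rows:
  motion:
    - [[0,0,0.004,0,0,0,-1],[0,0,0.007,0,0,0,-1],[0,0,0.007,0,0,0,-1]]

```text
time_s: 38.5
ee_pos: [0.4498, 0.0241, 0.0894]
eef_rot: [-3.14, 0.0, 1.271]
force: [-6.3, 0.4, 13.5]
grip_width: 0.0548
grip_force: 30.0
```

Contact. Release gently and back off.

Emit:
play_rows:
  motion:
    - [[0,0,-0.002,0,0,0,-1],[0,0,-0.003,0,0,0,0.25],[0,0,-0.003,0,0,0,0.35],[0,0,-0.003,0,0,0,0.5],[0,0,-0.05,0,0,0,0.5],[0,0,-0.2,0,0,0,0.6],[0,0,-0.4,0,0,0,1],[0,0,-0.48,0,0,0,1],[0,0,-0.48,0,0,0,1]]

```text
time_s: 39.4
ee_pos: [0.4509, 0.0241, 0.2118]
eef_rot: [3.138, -0.001, 1.271]
force: [1.0, 0.9, -1.6]
grip_width: 0.0931
grip_force: 0.0
```

```bash
cat > dchk.py <<'E'
import sys
from look import *
o,c,P=look(sys.argv[1]);d=np.hypot(P[...,0]-.4493,P[...,1]-.0226);H=hsv(c)
m=(P[...,2]>.0745)&(P[...,2]<.082)&(d<.045)
k=m.astype(np.uint8);k=cv2.morphologyEx(k,cv2.MORPH_OPEN,np.ones((5,5),np.uint8));ct=max(cv2.findContours(k,cv2.RETR_EXTERNAL,cv2.CHAIN_APPROX_NONE)[0],key=len)[:,0]
X=P[ct[:,1],ct[:,0]][:,:2]*1e3;print("enc",cv2.minEnclosingCircle(X.astype(np.float32)))
A=np.c_[2*X,np.ones(len(X))];s=np.linalg.lstsq(A,(X**2).sum(1),rcond=None)[0];print("fit",s[:2],np.sqrt(s[2]+s[:2]@s[:2]))
# dark centre mark
q=(d<.012)&(P[...,2]>.07)&(H[...,2]<np.median(H[...,2][d<.012])*.7);print("mark",np.mean(P[q],0) if q.sum()>5 else 0,q.sum())
cr=(P[...,2]>.066)&(P[...,2]<.08)&(d<.06);print("crest",rect(P[cr]));b=(P[...,2]>.006)&(P[...,2]<.02)&(d<.088);print("base",rect(P[b]))
m&=d<.026;A=np.c_[P[m][:,:2]-[.4493,.0226],np.ones(m.sum())];s=np.linalg.lstsq(A,P[m][:,2],rcond=None)[0];print("tilt",np.degrees(s[:2]),s[2],"tcp",o["ee_pos"])
E
python3 dchk.py n10; python3 go.py .488 .3413 .17 73
```

```text
enc ((449.6847229003906, 23.500253677368164), 27.826208114624023)
fit [449.57849855  23.67110774] 27.1206757196583
mark [0.44946868 0.02345842 0.07862302] 84
crest (array([449.3,  22.6]), array([75.8, 75.5]), 72.9)
base (array([449.4,  22.8]), array([119.5, 120.5]), 73.2)
tilt [ 0.03599277 -0.06563974] 0.0781986671381155 tcp [0.45090951 0.02409576 0.21178464]
39.45 [0.4501 0.0241 0.2096] [ 3.1415e+00 -1.0000e-04  1.2711e+00] w 0.0936 q [-0.03  0.09  1.81  0.    1.24  0.27]
([1.257, -0.2299, 0.1583], [0.0, -0.0, -0.0005])
```

Emit:
play_rows:
  motion:
    - [[0.2,-0.03,0,0,0,0,1],[0.4,-0.07,0,0,0,0,1],[0.6,-0.11,0,0,0,0,1],[0.8,-0.15,0,0,0,0,1],[0.95,-0.18,0,0,0,0,0.6],[0.95,-0.18,0,0,0,0,0.6]]

```text
time_s: 40.05
ee_pos: [0.476, 0.2679, 0.2062]
eef_rot: [-3.137, 0.002, 1.275]
force: [-0.1, -1.9, -1.3]
grip_width: 0.0814
grip_force: 0.0
```

```bash
python3 go.py .488 .3413 .17 73
```

```text
40.05 [0.476  0.2679 0.2062] [-3.1367e+00  2.1000e-03  1.2751e+00] w 0.0814 q [0.44 0.31 1.55 0.   1.29 0.74]
([0.2951, -0.0389, 0.1442], [-0.0008, 0.0003, 0.0002])
```

Emit:
play_rows:
  motion:
    - [[0.15,-0.02,0.07,0,0,0,0.6],[0.295,-0.039,0.144,0,0,0,0.3],[0.295,-0.039,0.144,0,0,0,0.3],[0.295,-0.039,0.144,0,0,0,0.3],[0.295,-0.039,0.144,0,0,0,0.3]]

```text
time_s: 40.55
ee_pos: [0.4894, 0.3365, 0.1722]
eef_rot: [-3.139, 0.001, 1.27]
force: [-0.1, -0.3, 0.5]
grip_width: 0.0611
grip_force: 0.0
```

```bash
python3 part.py wt .045 .065 .488 .3413;python3 part.py wt2 .02 .038 .488 .3413
```

```text
40.55 [0.4894 0.3365 0.1722] [-3.1390e+00  1.0000e-03  1.2703e+00] | world [487.7 342.9] [22.7 23.1] 73.0 | tool [ 5.7 -3.2] [23.1 22.7] 89.8 z [0.0509 0.0575 0.0589] 650
hsv med [ 22. 199. 171.]
40.6 [0.4895 0.3366 0.1726] [-3.1394e+00  4.0000e-04  1.2700e+00] | world [487.6 342.8] [45.3 45.1] 13.1 | tool [ 5.4 -3.3] [45.3 45.1] 59.7 z [0.0283 0.0317 0.0329] 1238
hsv med [17. 93. 70.]
```

View pics/wt.png

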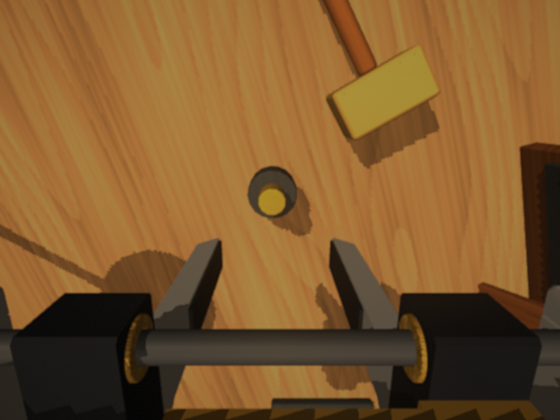

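The weight stands upright at (272,192), brass knob on top; the mallet at (385,95) is clear.

Emit:
play_rows:
  motion:
    - [[0.022,-0.013,0.15,0,0,0,0.3],[0.022,-0.013,0.3,0,0,0,0.2],[0.022,-0.013,0.42,0,0,0,0.1],[0.022,-0.013,0.475,0,0,0,0],[0.022,-0.013,0.482,0,0,0,-0.2],[0.022,-0.013,0.482,0,0,0,-1],[0.022,-0.013,0.482,0,0,0,-1],[0.022,-0.013,0.482,0,0,0,-1],[0.022,-0.013,0.482,0,0,0,-1],[0.022,-0.013,0.482,0,0,0,-1]]
  grip_force: 45

```text
time_s: 41.65
ee_pos: [0.4882, 0.3443, 0.0533]
eef_rot: [-3.141, -0.001, 1.271]
force: [-2.0, -0.8, 7.8]
grip_width: 0.0228
grip_force: 45.0
```

Emit:
play_rows:
  motion:
    - [[0,0,0,0,0,0,-1],[0,0,0,0,0,0,-1],[0,0,0,0,0,0,-1],[0,0,-0.1,0,0,0,-1],[0,0,-0.3,0,0,0,-1],[0,0,-0.5,0,0,0,-1],[0,0,-0.56,0,0,0,-1],[0,0,-0.56,0,0,0,-1]]

```text
time_s: 42.45
ee_pos: [0.4885, 0.3443, 0.1946]
eef_rot: [3.141, -0.003, 1.271]
force: [-0.1, 0.6, -4.6]
grip_width: 0.0229
grip_force: 45.0
```

```bash
python3 go.py .4495 .0232 .19 73
```

```text
42.45 [0.4885 0.3443 0.1946] [ 3.1409e+00 -3.0000e-03  1.2712e+00] w 0.0229 q [0.55 0.43 1.42 0.   1.29 0.85]
([-1.2732, 0.23, 0.0146], [0.0001, -0.0005, -0.0005])
```

Emit:
play_rows:
  motion:
    - [[-0.12,0.02,0,0,0,0,-1],[-0.26,0.05,0,0,0,0,-1],[-0.4,0.07,0,0,0,0,-1],[-0.54,0.1,0,0,0,0,-1],[-0.68,0.12,0,0,0,0,-1],[-0.82,0.15,0,0,0,0,-1],[-0.95,0.17,0,0,0,0,-1],[-0.95,0.17,0,0,0,0,-1]]

```text
time_s: 43.25
ee_pos: [0.4572, 0.1016, 0.1901]
eef_rot: [-3.137, 0.002, 1.268]
force: [0.8, 0.6, -3.5]
grip_width: 0.0236
grip_force: 45.0
```

```bash
python3 go.py .4495 .0232 .19 73
```

```text
43.25 [0.4572 0.1016 0.1901] [-3.1366e+00  2.5000e-03  1.2682e+00] w 0.0236 q [ 0.14  0.15  1.78 -0.    1.21  0.44]
([-0.3084, 0.064, 0.0008], [-0.0008, 0.0004, -0.0009])
```

Emit:
play_rows:
  motion:
    - [[-0.12,0.03,0,0,0,0,-1],[-0.24,0.05,0,0,0,0,-1],[-0.308,0.064,0,0,0,0,-1],[-0.308,0.064,0,0,0,0,-1],[-0.308,0.064,0,0,0,0,-1],[-0.308,0.064,0,0,0,0,-1]]

```text
time_s: 43.85
ee_pos: [0.4508, 0.0269, 0.1911]
eef_rot: [-3.138, 0.001, 1.272]
force: [0.1, 0.3, -4.2]
grip_width: 0.023
grip_force: 45.0
```

```bash
python3 - <<'E'
from look import *
o,c,P=look("n11");T=tool(o);Q=(P-T[:3,3])@T[:3,:3]
print(o["ee_pos"],o["eef_rot"],o["grip_width"])
def f(k,m):
    if m.sum()>40:print(k,m.sum(),*rect(Q[m]),np.round(np.percentile(Q[m][:,2],[5,50,95]),4), "enc",np.round(cv2.minEnclosingCircle((Q[m][:,:2]*1000).astype(np.float32))[0],1))
r=np.hypot(Q[...,0],Q[...,1])
f("knob",(abs(Q[...,2]+.003)<.004)&(r<.016)&(abs(Q[...,1])<.011))
f("body",(Q[...,2]>.017)&(Q[...,2]<.027)&(r<.03)&(hsv(c)[...,1]<150))
d=np.hypot(P[...,0]-.4495,P[...,1]-.0232)
f("disc",(P[...,2]>.074)&(P[...,2]<.083)&(d<.035))
f("crest",(P[...,2]>.066)&(P[...,2]<.08)&(d<.06));f("base",(P[...,2]>.006)&(P[...,2]<.02)&(d<.088))
E
```

```text
[0.45078859 0.02694308 0.19109856] [-3.13809344e+00  7.30357380e-04  1.27187567e+00] 0.023037087553401007
knob 1586 [-1.1 -0.1] [23.2 21.8] 0.9 [-0.0054 -0.0044 -0.0018] enc [-1.1  0.3]
body 1434 [11.2  0.2] [20.3 42.5] 0.4 [0.0205 0.0217 0.0248] enc [6.3 0.2]
disc 1521 [6.2 0.3] [35.4 55.2] 1.0 [0.1119 0.1131 0.1144] enc [-3.6  0.3]
crest 3082 [0.2 0.3] [75.5 66.4] 89.7 [0.1122 0.1159 0.1241] enc [0.  0.4]
base 6258 [-3.6  0.5] [120.2 118.7] 89.8 [0.1746 0.1773 0.1789] enc [-3.9  0.4]
```

View pics/n11.png

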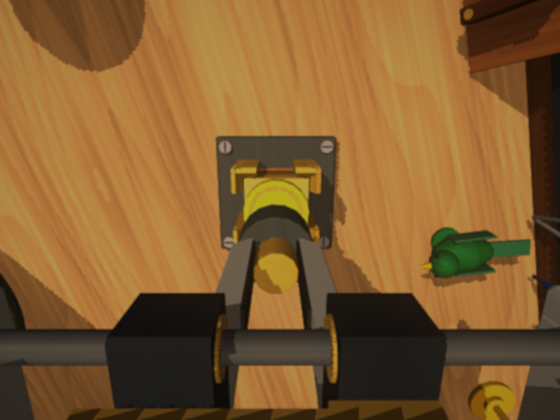

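The weight is held upright, knob at (275,265), body over the disc at (275,200). I'll correct 2.6 mm and lower it.

Emit:
play_rows:
  motion:
    - [[-0.0104,0.0012,0.06,0,0,0,-1],[-0.0104,0.0012,0.12,0,0,0,-1],[-0.0104,0.0012,0.17,0,0,0,-1],[-0.0104,0.0012,0.21,0,0,0,-1],[-0.0104,0.0012,0.232,0,0,0,-1],[-0.0104,0.0012,0.239,0,0,0,-1],[-0.0104,0.0012,0.239,0,0,0,-1]]

```text
time_s: 44.6
ee_pos: [0.4504, 0.0236, 0.132]
eef_rot: [-3.139, 0.001, 1.271]
force: [0.2, -0.2, -3.6]
grip_width: 0.023
grip_force: 45.0
```

Emit:
play_rows:
  motion:
    - [[0,0,0.004,0,0,0,-1],[0,0,0.008,0,0,0,-1],[0,0,0.011,0,0,0,-1],[0,0,0.011,0,0,0,-1]]

```text
time_s: 45.0
ee_pos: [0.4503, 0.0235, 0.1293]
eef_rot: [-3.139, 0.001, 1.271]
force: [-0.6, -0.5, -2.7]
grip_width: 0.0231
grip_force: 45.0
```

Emit:
play_rows:
  motion:
    - [[0,0,0.002,0,0,0,-1],[0,0,0.004,0,0,0,-1],[0,0,0.004,0,0,0,-1]]

```text
time_s: 45.3
ee_pos: [0.4506, 0.0235, 0.1292]
eef_rot: [-3.14, 0.0, 1.271]
force: [-4.1, -0.4, 10.3]
grip_width: 0.0234
grip_force: 45.0
```

Contact; release and rise.

Emit:
play_rows:
  motion:
    - [[0,0,-0.002,0,0,0,-1],[0,0,-0.003,0,0,0,-0.4],[0,0,-0.003,0,0,0,-0.2],[0,0,-0.003,0,0,0,0],[0,0,-0.003,0,0,0,0.1],[0,0,-0.1,0,0,0,0.1],[0,0,-0.25,0,0,0,0.3],[0,0,-0.4,0,0,0,0.3],[0,0,-0.5,0,0,0,0.3],[0,0,-0.5,0,0,0,0.3]]

```text
time_s: 46.3
ee_pos: [0.4517, 0.0235, 0.2564]
eef_rot: [3.139, -0.001, 1.271]
force: [-0.0, -0.3, -0.6]
grip_width: 0.0613
grip_force: 0.0
```

```bash
python3 - <<'E'
from look import *
from station import camera
o,c,P=look("n12");print(o["ee_pos"],o["grip_width"])
d=np.hypot(P[...,0]-.4495,P[...,1]-.0232)
def f(k,m):
    if m.sum()>40:
        X=(P[m][:,:2]*1000).astype(np.float32);print(k,m.sum(),*rect(P[m]),"enc",cv2.minEnclosingCircle(X),np.round(np.percentile(P[m][:,2],[5,50,95]),4))
f("knob",(P[...,2]>.127)&(P[...,2]<.14)&(d<.03))
f("body",(P[...,2]>.1)&(P[...,2]<.112)&(d<.04))
f("disc",(P[...,2]>.074)&(P[...,2]<.083)&(d<.032))
f("crest",(P[...,2]>.066)&(P[...,2]<.08)&(d<.06));f("base",(P[...,2]>.006)&(P[...,2]<.02)&(d<.088))
a=camera("scene")["frame"][150:360,120:480];b=camera("side")["frame"][140:320,80:420]
cv2.imwrite("pics/fin.png",np.vstack([cv2.resize(a,(480,280)),cv2.resize(b,(480,254))])[:,:,::-1])
E
```

```text
[0.45166679 0.02350971 0.25636225] 0.061255715146760294
knob 570 [449.5  22.1] [22.9 22.9] 72.0 enc ((449.50592041015625, 21.933828353881836), 11.9139986038208) [0.1313 0.1337 0.1348]
body 1119 [449.8  21.8] [45.  44.7] 72.9 enc ((449.63153076171875, 21.864011764526367), 22.812530517578125) [0.1059 0.1077 0.109 ]
disc 537 [451.5  31.2] [39.3 55.2] 77.6 enc ((449.7264404296875, 23.307653427124023), 27.82572364807129) [0.0765 0.0779 0.0796]
crest 2069 [449.2  22.6] [75.6 75.1] 73.1 enc ((449.5046081542969, 22.770488739013672), 52.726043701171875) [0.0669 0.073  0.0785]
base 4937 [449.4  22.5] [120.3 120.4] 73.2 enc ((449.53466796875, 22.890329360961914), 83.1042251586914) [0.0122 0.0138 0.0168]
```

View pics/fin.png

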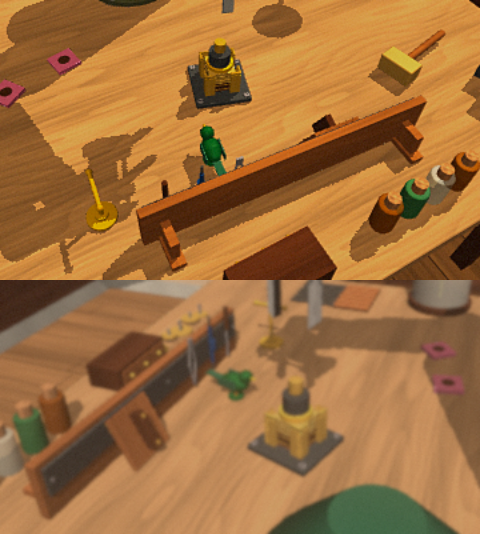

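The final views show the stack upright in the nest, the cover leaning on the bare stretch of the strip, and the perch, finch and mallet where they were. The weight is within about 1.5 mm of the disc's centre.

```bash
python3 -c "
from station import workorder
print(workorder.hand_in())"
```

```text
the job is handed in; nothing more can be done
None
```

The job is done and handed in at about 46 s; hand-in returned no verdict. The cover leans at about 25° on the bare stretch, grip bar up and towards the robot. The plinth, all three spacers on the bench and the disc are stacked level in the nest, and the weight stands upright about 1.5 mm off the disc's centre.

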